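# Load the cartridge test fixture and clamp it down evenly

## Robot

A 6-joint arm with a two-finger parallel gripper is mounted at the origin on a cart in front of the work surface, level with it; the furniture and walls round the work are solid. World frame = base frame: x ahead of the robot, y to its left, z up, the work surface at z = 0. Lengths are in mm, angles in rad, forces in N, time in s.
With the tool pointing down it reaches from about 300 to 775 mm from the base axis. Payload 14.6 kg.
Tool frame: the origin (TCP) lies on the centre line of the jaws, within the pads' length; the fingertips stand 8 mm ahead of it and the grasp point (between the pads) lies 11 mm behind it; z points along the fingers, y is the direction in which the jaws open and shut (so a half turn about z gives the same grasp; the last joint's range is limited). The gripper opens to 94 mm and grips with 3 to 60 N. Pads are 16 mm wide; open, the fingers measure 119 mm over their backs; the gripper's body (75 mm by 177 mm) begins 78 mm behind the grasp point.
Start: joints at [-1.291, 0.3, 1.521, -0, 1.321, -0.067], TCP at [186.932, -517.248, 213.446] pointing down, gripper open.
Joint ranges: [-3.03, 3.03], [-0.79, 2.21], [0.23, 2.52], [-1.04, 4.18], [0, 3.07], [-2.55, 2.55]. Speed limits (rad/s): [2.22, 2.22, 2.57, 3.14, 3.14, 3.14].

## Interface

Orientations are given as [roll, pitch, yaw] about the fixed x, y, z axes, in that order (R = Rz(yaw) Ry(pitch) Rx(roll)).
In Python, from cell import read_state, cams, manip gives the robot as it stands.
- The arm moves only by the shell command python3 -m handwheel 'ROWS' [OPENING] [FORCE]. ROWS is JSON, a list of rows, each a list of 4 numbers: the shift along the tool's x, y, z in m, then the turn about the tool's z in degrees. In form: [[dx, dy, dz, turn], ...]. A call has 1 to 5 rows; each row is the pose to reach, as a shift and turn from the pose measured when the call began, along the tool's axes at that moment; what a row does not reach only later rows make up. A row lasts 1/8 s, in which the tool goes at most 62.5 mm and 10.7 degrees, less where a joint would pass 70% of its speed; a pose out of reach is approached as far as the arm can. A call with a gripper value outside its range is refused whole. OPENING is the closure, from 0 (fully open) to 1 (shut), set as the call begins (- or left out, the last holds). The fingers move at their own pace and stop on an object; FORCE is the grip in N (left out, the last holds). Time passes only in rows, so rows that repeat a pose let the fingers close. It gives the time, the measured TCP pose, the force and the opening at its end, in the units of the state.
- read_state(): the state, without advancing time (a new reading comes with each control period).
- cams.camera(name): name is "scene" or "side" or "wrist"; returns the picture (480x640x3 uint8, red, green, blue); there is no depth.
- cams.get_calibration(name): a dict with "vertical_fov" (degrees; the focal length in pixels is half the picture's height over the tangent of half this angle, whatever the lens; pixels are square), "cx", "cy" (the principal point, pixels), "R" (3x3) and "t" (3): a world point X has camera coordinates R X + t. Camera axes: x right, y down, z forward; pixel columns grow to the right and rows downward; lengths in mm; the calibration is good to about 2 mm. A picture is of the moment at which its call begins: read the wrist's pose just before it. get_calibration takes no time and is no camera call; for the wrist camera it gives the pose at the moment of the call.
- manip.sign_off(): hands the job in, once; it reports no verdict.
The state is a dict: "clock": time; "joints": joint angles; "qd": joint speeds; "effort": joint torques, N m; "eef_pos": TCP position; "eef_rot": TCP orientation; "wrist_force": force on the tool from outside, world axes, zero at the start; "moment": the same for the moment, N m; "finger_gap": finger opening in mm.
Only numpy, scipy, OpenCV 4.12 (cv2) and the standard library are available. Lean on these libraries where they do the work, as an engineer would, in place of code of your own. Each camera call takes 0.05 s, during which the arm holds its last target. There are 200 camera calls.

## Task

Draw the carrier of the test fixture fully out by its handle, seat every valve cartridge standing on the bench in a socket of its own in the carrier, and then slide the carrier fully home under the raised clamp plate. Tighten the four clamp knobs clockwise in star order and in two rounds so that the plate comes down evenly: first one diagonal pair to about halfway and then the other pair to about halfway, then one pair to the stop and finally the other pair to the stop. Last, press the pump's plunger down to its stop and let it spring back; leave the other things on the bench alone.

Things in the scene. Friction and masses are not known exactly. Their poses are not given: they have to be found in the camera images.
- carrier_block (a point): Centre of the upper face of the carrier, an aluminium block 70 x 146 x 20 mm that slides along its own y axis on the test fixture. Upper face 30 mm above the bench. This point's +y axis points along the slide, away from the clamp plate (outward); z is up. The fixture is fixed to the bench, its base plate 8 mm thick and up to 85 mm to either side of the slide, with the pump on its robot side; its place and yaw vary
- carrier (a joint): Slide of the carrier in m: 0 = drawn fully out (whole block clear of the clamp plate), 0.190 = fully home under the clamp plate; rising values move it along the -y axis of point carrier_block. It drags with 1.5 N and stays where left
- handle_top (a point): Middle of the top of the carrier's upright handle, a dark steel post 16 mm (carrier x) by 20 mm (carrier y), standing at the outer end, 99 mm from the block's centre; its top is 105 mm above the bench and it is free to grip from the top down to 25 mm above the bench
- plate_top (a point): Centre of the top of the clamp plate, a steel plate 148 x 148 x 10 mm held on four studs; its top is about 76 mm above the bench when raised and 68 mm when seated. Every knob lowers its own corner, so the plate cants when the knobs are turned unevenly: one knob alone turned halfway cants it about 0.02 rad, turned to the stop about 0.04 rad. z is its normal
- plunger (a joint): Travel of the test pump's plunger in m: 0 = up, 0.015 = down on its stop; a spring pushes it back (about 3 N at the start, 8 N at the stop)
- plunger_top (a point): Top of the plunger's black mushroom head, 38 mm across and slightly domed, on the robot side of the clamp plate, 112 mm from the plate centre; 96 mm above the bench when up. Press straight down
- socket_1 (a point): Mouth centre of socket 1 (1 is innermost, next to the clamp plate) in the carrier's upper face, z up: a round blind hole 27 mm across with a small chamfer, 16 mm deep; the four are 36 mm apart in a row along the carrier's y axis
- socket_2 (a point): Mouth centre of socket 2 (1 is innermost, next to the clamp plate) in the carrier's upper face, z up: a round blind hole 27 mm across with a small chamfer, 16 mm deep; the four are 36 mm apart in a row along the carrier's y axis
- socket_3 (a point): Mouth centre of socket 3 (1 is innermost, next to the clamp plate) in the carrier's upper face, z up: a round blind hole 27 mm across with a small chamfer, 16 mm deep; the four are 36 mm apart in a row along the carrier's y axis
- socket_4 (a point): Mouth centre of socket 4 (1 is innermost, next to the clamp plate) in the carrier's upper face, z up: a round blind hole 27 mm across with a small chamfer, 16 mm deep; the four are 36 mm apart in a row along the carrier's y axis
- knob_a (a joint): Turn of the near-left (carrier side, nearer the robot) clamp knob in rad: it starts near 0 (slack), grows clockwise seen from above, stop (tight) at 2.4. It stays where left; turning takes about 0.1 N m
- knob_a_top (a point): Top centre of the near-left (carrier side, nearer the robot) knob, on its axis; diagonally opposite knob_c. The knob is an upright black bar 42 mm long (this point's x axis), 14 mm thick (its y axis) and 24 mm high below this point, on a small hub; the point turns with the knob and sinks with the plate (106 mm above the bench when raised, about 99 mm when seated). The knobs stand 116 mm apart in a square
- knob_b (a joint): Turn of the far-left (carrier side) clamp knob in rad: it starts near 0 (slack), grows clockwise seen from above, stop (tight) at 2.4. It stays where left; turning takes about 0.1 N m
- knob_b_top (a point): Top centre of the far-left (carrier side) knob, on its axis; diagonally opposite knob_d. The knob is an upright black bar 42 mm long (this point's x axis), 14 mm thick (its y axis) and 24 mm high below this point, on a small hub; the point turns with the knob and sinks with the plate (106 mm above the bench when raised, about 99 mm when seated). The knobs stand 116 mm apart in a square
- knob_c (a joint): Turn of the far-right (closed side) clamp knob in rad: it starts near 0 (slack), grows clockwise seen from above, stop (tight) at 2.4. It stays where left; turning takes about 0.1 N m
- knob_c_top (a point): Top centre of the far-right (closed side) knob, on its axis; diagonally opposite knob_a. The knob is an upright black bar 42 mm long (this point's x axis), 14 mm thick (its y axis) and 24 mm high below this point, on a small hub; the point turns with the knob and sinks with the plate (106 mm above the bench when raised, about 99 mm when seated). The knobs stand 116 mm apart in a square
- knob_d (a joint): Turn of the near-right (nearer the robot, closed side) clamp knob in rad: it starts near 0 (slack), grows clockwise seen from above, stop (tight) at 2.4. It stays where left; turning takes about 0.1 N m
- knob_d_top (a point): Top centre of the near-right (nearer the robot, closed side) knob, on its axis; diagonally opposite knob_b. The knob is an upright black bar 42 mm long (this point's x axis), 14 mm thick (its y axis) and 24 mm high below this point, on a small hub; the point turns with the knob and sinks with the plate (106 mm above the bench when raised, about 99 mm when seated). The knobs stand 116 mm apart in a square
- cartridge_1: Steel valve cartridge, 40 mm tall, standing on the bench on its stem; may be absent. Origin at the centre of the stem's lower end, z up through the head. Stem 24 mm across and 14 mm high with a chamfered foot, then a round head 30 mm across from 14 to 40 mm. Fully seated in a socket its head rests on the carrier's face (origin 14 mm below the socket's mouth). About 0.12 kg, most of it in the stem; any cartridge fits any socket
- cartridge_2: Steel valve cartridge, 40 mm tall, standing on the bench on its stem; may be absent. Origin at the centre of the stem's lower end, z up through the head. Stem 24 mm across and 14 mm high with a chamfered foot, then a round head 30 mm across from 14 to 40 mm. Fully seated in a socket its head rests on the carrier's face (origin 14 mm below the socket's mouth). About 0.12 kg, most of it in the stem; any cartridge fits any socket
- cartridge_3: Steel valve cartridge, 40 mm tall, standing on the bench on its stem; may be absent. Origin at the centre of the stem's lower end, z up through the head. Stem 24 mm across and 14 mm high with a chamfered foot, then a round head 30 mm across from 14 to 40 mm. Fully seated in a socket its head rests on the carrier's face (origin 14 mm below the socket's mouth). About 0.12 kg, most of it in the stem; any cartridge fits any socket
- cartridge_4: Steel valve cartridge, 40 mm tall, standing on the bench on its stem; may be absent. Origin at the centre of the stem's lower end, z up through the head. Stem 24 mm across and 14 mm high with a chamfered foot, then a round head 30 mm across from 14 to 40 mm. Fully seated in a socket its head rests on the carrier's face (origin 14 mm below the socket's mouth). About 0.12 kg, most of it in the stem; any cartridge fits any socket
- spanner: Bystander: steel combination spanner 199 mm long lying flat behind the work; origin under its middle
- elbow: Bystander: black hydraulic elbow fitting 63 x 82 x 44 mm; origin under its middle. (Also there, fixed: a heap of bolts up to 135 mm high at about x 0.50, y -0.11, between the cartridges and the fixture, and behind it a bar leaning on the vise; carry things over the heap)
There are look-alikes about, which are no part of the job. Leave any yellow look-alike of the cartridge_3 alone. Leave any green look-alike of the cartridge_2 alone.

How it is judged (in metres and radians):
On the way, in this order (a step that is already met when the one before it is completed fails the run):
1. the carrier is drawn fully out (within 6 mm) (value of joint carrier below 0.006 m), for 0.2 s.
2. every cartridge is seated in a socket of the carrier, which is still out (value of joint carrier below 0.03 m and (distance between cartridge_1 and socket_1 below 0.0185 m or distance between cartridge_1 and socket_2 below 0.0185 m or distance between cartridge_1 and socket_3 below 0.0185 m or distance between cartridge_1 and socket_4 below 0.0185 m) and (horizontal distance between cartridge_1 and socket_1 below 0.005 m or horizontal distance between cartridge_1 and socket_2 below 0.005 m or horizontal distance between cartridge_1 and socket_3 below 0.005 m or horizontal distance between cartridge_1 and socket_4 below 0.005 m) and z of each of cartridge_1, cartridge_2, cartridge_3, cartridge_4 in the frame of carrier_block below -0.011 m and angle between each of cartridge_1, cartridge_2, cartridge_3, cartridge_4's own z axis and vertical below 0.12 rad and (distance between cartridge_2 and socket_1 below 0.0185 m or distance between cartridge_2 and socket_2 below 0.0185 m or distance between cartridge_2 and socket_3 below 0.0185 m or distance between cartridge_2 and socket_4 below 0.0185 m) and (horizontal distance between cartridge_2 and socket_1 below 0.005 m or horizontal distance between cartridge_2 and socket_2 below 0.005 m or horizontal distance between cartridge_2 and socket_3 below 0.005 m or horizontal distance between cartridge_2 and socket_4 below 0.005 m) and (distance between cartridge_3 and socket_1 below 0.0185 m or distance between cartridge_3 and socket_2 below 0.0185 m or distance between cartridge_3 and socket_3 below 0.0185 m or distance between cartridge_3 and socket_4 below 0.0185 m) and (horizontal distance between cartridge_3 and socket_1 below 0.005 m or horizontal distance between cartridge_3 and socket_2 below 0.005 m or horizontal distance between cartridge_3 and socket_3 below 0.005 m or horizontal distance between cartridge_3 and socket_4 below 0.005 m) and (distance between cartridge_4 and socket_1 below 0.0185 m or distance between cartridge_4 and socket_2 below 0.0185 m or distance between cartridge_4 and socket_3 below 0.0185 m or distance between cartridge_4 and socket_4 below 0.0185 m) and (horizontal distance between cartridge_4 and socket_1 below 0.005 m or horizontal distance between cartridge_4 and socket_2 below 0.005 m or horizontal distance between cartridge_4 and socket_3 below 0.005 m or horizontal distance between cartridge_4 and socket_4 below 0.005 m)), for 0.2 s.
3. the loaded carrier is fully home (within 5 mm), all knobs still slack (value of joint carrier above 0.185 m and (distance between cartridge_1 and socket_1 below 0.0185 m or distance between cartridge_1 and socket_2 below 0.0185 m or distance between cartridge_1 and socket_3 below 0.0185 m or distance between cartridge_1 and socket_4 below 0.0185 m) and (horizontal distance between cartridge_1 and socket_1 below 0.005 m or horizontal distance between cartridge_1 and socket_2 below 0.005 m or horizontal distance between cartridge_1 and socket_3 below 0.005 m or horizontal distance between cartridge_1 and socket_4 below 0.005 m) and z of each of cartridge_1, cartridge_2, cartridge_3, cartridge_4 in the frame of carrier_block below -0.011 m and angle between each of cartridge_1, cartridge_2, cartridge_3, cartridge_4's own z axis and vertical below 0.12 rad and (distance between cartridge_2 and socket_1 below 0.0185 m or distance between cartridge_2 and socket_2 below 0.0185 m or distance between cartridge_2 and socket_3 below 0.0185 m or distance between cartridge_2 and socket_4 below 0.0185 m) and (horizontal distance between cartridge_2 and socket_1 below 0.005 m or horizontal distance between cartridge_2 and socket_2 below 0.005 m or horizontal distance between cartridge_2 and socket_3 below 0.005 m or horizontal distance between cartridge_2 and socket_4 below 0.005 m) and (distance between cartridge_3 and socket_1 below 0.0185 m or distance between cartridge_3 and socket_2 below 0.0185 m or distance between cartridge_3 and socket_3 below 0.0185 m or distance between cartridge_3 and socket_4 below 0.0185 m) and (horizontal distance between cartridge_3 and socket_1 below 0.005 m or horizontal distance between cartridge_3 and socket_2 below 0.005 m or horizontal distance between cartridge_3 and socket_3 below 0.005 m or horizontal distance between cartridge_3 and socket_4 below 0.005 m) and (distance between cartridge_4 and socket_1 below 0.0185 m or distance between cartridge_4 and socket_2 below 0.0185 m or distance between cartridge_4 and socket_3 below 0.0185 m or distance between cartridge_4 and socket_4 below 0.0185 m) and (horizontal distance between cartridge_4 and socket_1 below 0.005 m or horizontal distance between cartridge_4 and socket_2 below 0.005 m or horizontal distance between cartridge_4 and socket_3 below 0.005 m or horizontal distance between cartridge_4 and socket_4 below 0.005 m) and value of joint each of knob_a, knob_b, knob_c, knob_d below 0.5 rad), for 0.2 s.
4. one diagonal pair of knobs is about halfway (0.8 to 1.75 rad), the other pair still slack (under 0.5) ((((value of joint knob_a between 0.8 and 1.75 rad and value of joint knob_c between 0.8 and 1.75 rad) and value of joint each of knob_b, knob_d below 0.5 rad) or ((value of joint knob_b between 0.8 and 1.75 rad and value of joint knob_d between 0.8 and 1.75 rad) and value of joint each of knob_a, knob_c below 0.5 rad))), for 0.1 s.
5. all four knobs are about halfway (0.8 to 1.75 rad) (value of joint knob_a between 0.8 and 1.75 rad and value of joint knob_b between 0.8 and 1.75 rad and value of joint knob_c between 0.8 and 1.75 rad and value of joint knob_d between 0.8 and 1.75 rad), for 0.1 s.
6. one diagonal pair is at the stop (over 2.28 rad), the other pair still about halfway (((value of joint each of knob_a, knob_c above 2.28 rad and (value of joint knob_b between 0.8 and 1.75 rad and value of joint knob_d between 0.8 and 1.75 rad)) or (value of joint each of knob_b, knob_d above 2.28 rad and (value of joint knob_a between 0.8 and 1.75 rad and value of joint knob_c between 0.8 and 1.75 rad)))), for 0.1 s.
7. all four knobs are at the stop and the plate lies level (value of joint each of knob_a, knob_b, knob_c, knob_d above 2.28 rad and angle between plate_top's own z axis and vertical below 0.006 rad), for 0.1 s.
8. the plunger is pressed to its stop (over 13 mm) (value of joint plunger above 0.013 m and value of joint each of knob_a, knob_b, knob_c, knob_d above 2.28 rad and value of joint carrier above 0.185 m), for 0.1 s.
At the end, for the whole second after the job is handed in: Every cartridge present is upright in a socket (within 5 mm sideways and 3 mm of fully down), the carrier is home within 5 mm, all four knobs are past 2.28 rad, the plate is level within 0.006 rad, the plunger is up again (under 3 mm) and all is at rest (all of step 7 and (distance between cartridge_1 and socket_1 below 0.0185 m or distance between cartridge_1 and socket_2 below 0.0185 m or distance between cartridge_1 and socket_3 below 0.0185 m or distance between cartridge_1 and socket_4 below 0.0185 m) and (horizontal distance between cartridge_1 and socket_1 below 0.005 m or horizontal distance between cartridge_1 and socket_2 below 0.005 m or horizontal distance between cartridge_1 and socket_3 below 0.005 m or horizontal distance between cartridge_1 and socket_4 below 0.005 m) and z of each of cartridge_1, cartridge_2, cartridge_3, cartridge_4 in the frame of carrier_block below -0.011 m and angle between each of cartridge_1, cartridge_2, cartridge_3, cartridge_4's own z axis and vertical below 0.12 rad and (distance between cartridge_2 and socket_1 below 0.0185 m or distance between cartridge_2 and socket_2 below 0.0185 m or distance between cartridge_2 and socket_3 below 0.0185 m or distance between cartridge_2 and socket_4 below 0.0185 m) and (horizontal distance between cartridge_2 and socket_1 below 0.005 m or horizontal distance between cartridge_2 and socket_2 below 0.005 m or horizontal distance between cartridge_2 and socket_3 below 0.005 m or horizontal distance between cartridge_2 and socket_4 below 0.005 m) and (distance between cartridge_3 and socket_1 below 0.0185 m or distance between cartridge_3 and socket_2 below 0.0185 m or distance between cartridge_3 and socket_3 below 0.0185 m or distance between cartridge_3 and socket_4 below 0.0185 m) and (horizontal distance between cartridge_3 and socket_1 below 0.005 m or horizontal distance between cartridge_3 and socket_2 below 0.005 m or horizontal distance between cartridge_3 and socket_3 below 0.005 m or horizontal distance between cartridge_3 and socket_4 below 0.005 m) and (distance between cartridge_4 and socket_1 below 0.0185 m or distance between cartridge_4 and socket_2 below 0.0185 m or distance between cartridge_4 and socket_3 below 0.0185 m or distance between cartridge_4 and socket_4 below 0.0185 m) and (horizontal distance between cartridge_4 and socket_1 below 0.005 m or horizontal distance between cartridge_4 and socket_2 below 0.005 m or horizontal distance between cartridge_4 and socket_3 below 0.005 m or horizontal distance between cartridge_4 and socket_4 below 0.005 m) and value of joint carrier above 0.185 m and value of joint plunger below 0.003 m and linear speed of each of cartridge_1, cartridge_2, cartridge_3, cartridge_4 below 0.02 m/s); the robot touches nothing.
It fails at once if the clamp plate is canted by more than 0.037 rad (one corner run down far ahead of the others) (angle between plate_top's own z axis and vertical above 0.037 rad).
It fails at once if the spanner or the elbow fitting is shifted by more than 3 cm (distance of any of spanner, elbow from where it was at the start of the episode above 0.03 m).
Of cartridge_1, cartridge_2, cartridge_3, cartridge_4 only 2 to 3 are there at a start; the rules pass over those that are not, and their reading is None.
At some moment in a run one of cartridge_1, cartridge_2, cartridge_3, cartridge_4 may be knocked a few centimetres aside while the robot is not near it.
It also fails if it takes over 210 s, if anything falls off the work surface, if the arm or the gripper's body presses on something with over 40 N, if the wrist force passes 120 N, or if a joint passes its speed limit or range.

## Working session

There is one attempt and no reset: what is moved stays moved. The work goes in short steps, Python scripts to look and compute and a shell command to move; the robot and the scene stay as the last step left them, time stands still between calls to the robot, and variables do not carry over. Pictures are saved under pics/ and viewed, about 12 in all and at most 16, crops included, and the job is handed in when it is done.

```bash
ls; mkdir -p pics; python3 - <<'E'
from cell import read_state, cams
import cv2
print(read_state())
for n in ["scene","side","wrist"]:
    im=cams.camera(n); cv2.imwrite(f"pics/{n}0.png",im[:,:,::-1]); c=cams.get_calibration(n); print(n,c)
E
```

```text
pics
{'clock': 0.0, 'joints': array([-1.29059513e+00,  3.00469743e-01,  1.52156011e+00, -4.60021457e-05,
        1.32069178e+00, -6.65592780e-02]), 'qd': array([-0.00160465, -0.00073335, -0.00051979, -0.00051514,  0.00150493,
       -0.0009295 ]), 'effort': array([-1.10836361e-03, -5.31810236e+01, -3.52740812e+01,  7.08270329e-02,
        2.43495737e-02, -9.55457358e-05]), 'eef_pos': array([ 186.85876527, -517.02571796,  212.89593784]), 'eef_rot': array([-3.14046320e+00, -3.06296523e-05,  3.46771864e-01]), 'wrist_force': array([ 0.50201644,  0.03271993, -0.18701469]), 'moment': array([-0.03604585,  0.0033612 ,  0.01376272]), 'finger_gap': 94.12285137865244}
scene {'vertical_fov': 46.69936795880506, 'cx': 329.37471287905845, 'cy': 246.61873991666832, 'R': array([[-0.79785885, -0.60282772, -0.00447258],
       [-0.29373978,  0.39523   , -0.87035061],
       [ 0.52643917, -0.69310316, -0.49241223]]), 't': array([ 461.30616166,  264.50913013, 1013.99755646])}
side {'vertical_fov': 57.21699164771108, 'cx': 320.77069215556816, 'cy': 241.04030186022777, 'R': array([[ 0.88248748, -0.46987806,  0.02074721],
       [-0.21135069, -0.43557662, -0.87498794],
       [ 0.42017464,  0.76778097, -0.48369997]]), 't': array([-509.220564  ,  209.68259219,  831.76037163])}
wrist {'vertical_fov': 62.32069575234794, 'cx': 316.25340253149767, 'cy': 247.5426782687064, 'R': array([[ 0.34127578, -0.93996237, -0.00126382],
       [-0.90626485, -0.32939728,  0.26491781],
       [-0.24942907, -0.08926467, -0.96427017]]), 't': array([-548.30953375,  -27.70543935,  390.38614466])}
```

View pics/scene0.png

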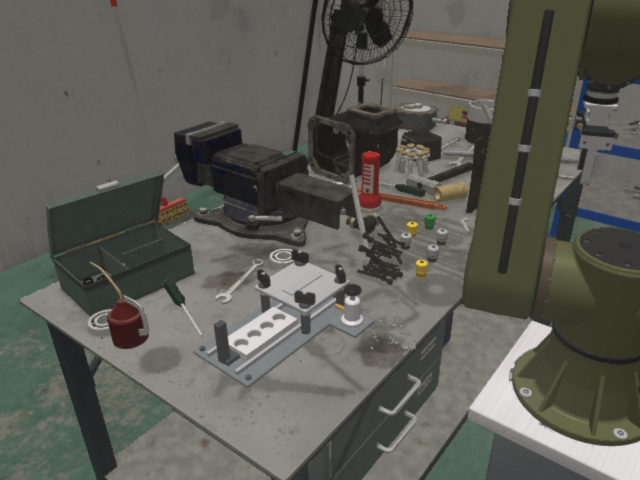

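View pics/side0.png

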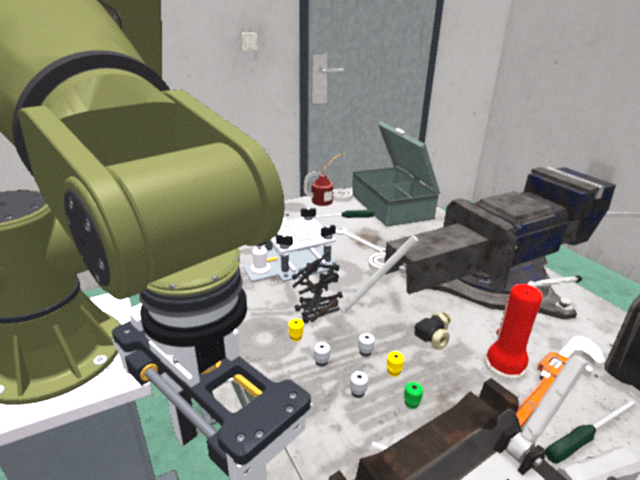

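The scene view shows the fixture: handle top at about (221,322), four sockets around (243-292, 345-318), plate at (300,283), plunger at (353,290). The side view shows three steel cartridges at about (322,352), (366,343) and (359,382). It also shows two yellow and one green look-alike, and the elbow at (435,330).

```bash
cat > h.py <<'E'
import numpy as np, cv2
from cell import read_state, cams
def f(c): return 240/np.tan(np.radians(c["vertical_fov"])/2)
def ray(c,u,v):
    R=np.array(c["R"]);t=np.array(c["t"]);k=f(c)
    return -R.T@t, R.T@np.array([(u-c["cx"])/k,(v-c["cy"])/k,1])
def plane(c,u,v,z):
    o,d=ray(c,u,v); return o+d*(z-o[2])/d[2]
def proj(c,X):
    p=np.array(c["R"])@np.array(X,float)+np.array(c["t"]); return p[:2]/p[2]*f(c)+[c["cx"],c["cy"]]
def totool(X):
    from scipy.spatial.transform import Rotation as Ro
    s=read_state(); M=Ro.from_euler("xyz",s["eef_rot"]).as_matrix()
    return M.T@(np.array(X,float)-s["eef_pos"])/1000, s
def snap(n,name):
    c=cams.get_calibration(n); im=cams.camera(n)[:,:,::-1].copy(); cv2.imwrite(f"pics/{name}.png",im); return c,im
E
python3 - <<'E'
from h import *
c=cams.get_calibration("side")
for p in [(322,346),(366,337),(359,376),(296,322),(396,355),(413,387)]: print(p,plane(c,*p,38).round())
c=cams.get_calibration("scene")
for n,p,z in [("handle",(221,322),105),("plate",(302,282),76),("plunger",(353,288),96),("s4",(242,345),30),("s1",(291,318),30),("ka",(304,297),106),("kb",(264,272),106),("kc",(300,256),106),("kd",(341,268),106)]: print(n,plane(c,*p,z).round())
im=cv2.imread("pics/scene0.png")[230:400,180:420]; cv2.imwrite("pics/crop.png",cv2.resize(im,None,fx=3.3,fy=3.3,interpolation=2))
E
```

```text
(322, 346) [ 444. -252.   38.]
(366, 337) [ 530. -268.   38.]
(359, 376) [ 466. -345.   38.]
(296, 322) [ 431. -169.   38.]
(396, 355) [ 552. -333.   38.]
(413, 387) [ 532. -406.   38.]
handle [572. 340. 105.]
plate [567. 112.  76.]
plunger [449.  90.  96.]
s4 [564. 302.  30.]
s1 [544. 178.  30.]
ka [499. 186. 106.]
kb [626. 165. 106.]
kc [608.  68. 106.]
kd [505.  55. 106.]
```

View pics/crop.png

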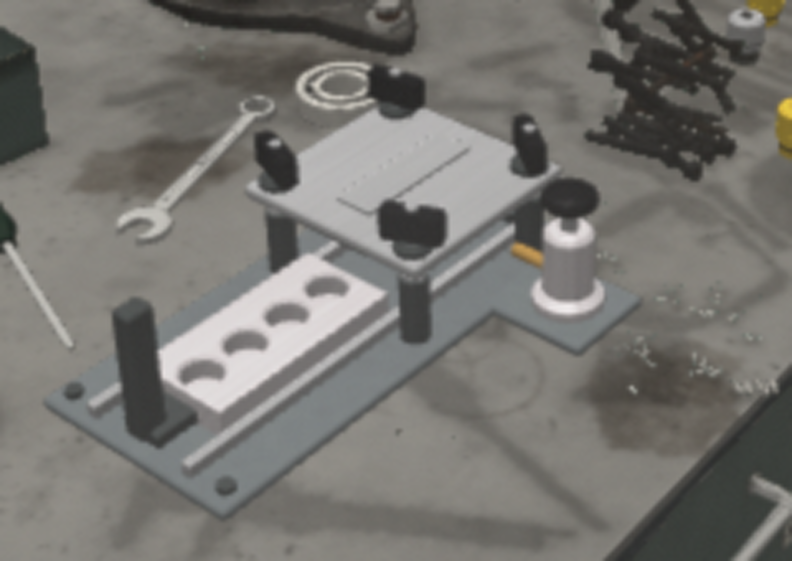

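Next I'll move over the fixture for a close look with the wrist camera.

```bash
R='[[0.042,-0.04,-0.008,0],[0.084,-0.08,-0.016,0],[0.126,-0.12,-0.024,0],[0.168,-0.16,-0.032,0],[0.21,-0.2,-0.04,0]]'
python3 -m handwheel '[[0.042,-0.04,-0.008,0],[0.084,-0.08,-0.016,0],[0.126,-0.12,-0.024,0],[0.168,-0.16,-0.032,0],[0.21,-0.2,-0.04,0]]' 0
python3 -m handwheel '[[0.042,-0.04,-0.008,0],[0.084,-0.08,-0.016,0],[0.126,-0.12,-0.024,0],[0.168,-0.16,-0.032,0],[0.21,-0.2,-0.04,0]]'
python3 -m handwheel '[[0.042,-0.04,-0.008,0],[0.084,-0.08,-0.016,0],[0.126,-0.12,-0.024,0],[0.168,-0.16,-0.032,0],[0.21,-0.2,-0.04,0]]'
python3 -m handwheel '[[0,0,0,-10],[0,0,0,-20],[0,0,0,-30],[0,0,0,-40],[0,0,0,-50]]'
python3 -m handwheel '[[0,0,0,-10],[0,0,0,-20],[0,0,0,-20]]'
python3 - <<'E'
from h import *
s=read_state();print(s)
c,im=snap("wrist","w1"); print(-c["R"].T@c["t"])
snap("scene","scene1")
E
```

```text
clock: 0.78
eef_pos: [316.8, -255.9, 253.5]
eef_rot: [-3.141, -0.0, 0.346]
wrist_force: [0.8, -1.6, 1.5]
finger_gap: 94.0
clock: 1.4
eef_pos: [446.9, 5.5, 294.0]
eef_rot: [-3.141, -0.0, 0.347]
wrist_force: [0.6, -0.4, -0.5]
finger_gap: 94.0
clock: 2.02
eef_pos: [576.9, 266.7, 334.2]
eef_rot: [-3.141, -0.0, 0.347]
wrist_force: [0.3, -0.9, -0.1]
finger_gap: 93.7
clock: 2.65
eef_pos: [576.9, 266.7, 333.8]
eef_rot: [-3.141, -0.0, 1.225]
wrist_force: [-0.7, 0.5, 0.4]
finger_gap: 93.9
clock: 3.02
eef_pos: [576.9, 266.7, 333.5]
eef_rot: [-3.14, -0.0, 1.573]
wrist_force: [1.4, 0.9, 0.3]
finger_gap: 93.7
{'clock': 3.025, 'joints': array([3.75188000e-01, 4.52442358e-01, 1.04195940e+00, 5.31886153e-04,
       1.64829631e+00, 3.72946019e-01]), 'qd': array([ 8.05750560e-04, -2.04282563e-03, -3.32955196e-04, -2.16433092e-05,
       -2.59076101e-03,  1.02038064e-01]), 'effort': array([ 1.91258983e-02, -6.39590478e+01, -3.74848473e+01,  7.92965479e-02,
       -1.63469802e-03, -2.02283084e+00]), 'eef_pos': array([576.87312077, 266.68382231, 333.45569141]), 'eef_rot': array([-3.14037000e+00, -9.11130514e-05,  1.57307914e+00]), 'wrist_force': array([1.37086215, 0.90035253, 0.32375885]), 'moment': array([-0.00631369, -0.03990508, -0.00555273]), 'finger_gap': 93.68336959866636}
[577.08289659 344.95132446 503.52447156]
```

View pics/w1.png

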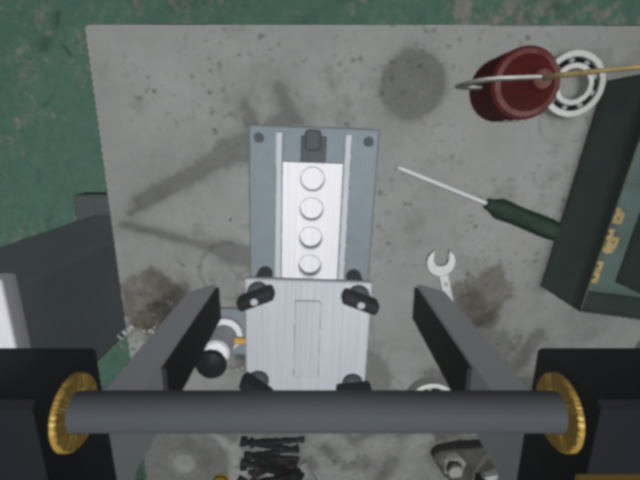

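The wrist view shows the handle top at about (313,137), sockets 4 to 1 at (312,179), (311,209), (310,237), (310,264), the plate's outer knobs at (256,297) and (360,300), and the pump head at (212,362).

```bash
python3 - <<'E'
from h import *
c=cams.get_calibration("wrist")
im=cv2.imread("pics/w1.png"); g=cv2.cvtColor(im,6)
for n,p,z in [("handle",(313,137),105),("s4",(312,179),30),("s1",(310,264),30),("ka",(256,297),106),("kb",(360,300),106),("plL",(246,280),76),("plR",(371,281),76),("pump",(212,362),96),("baseL",(250,126),8),("baseR",(379,129),8)]: print(n,plane(c,*p,z).round(1))
cs=cams.get_calibration("scene")
for n,p,z in [("handle",(220.3,322.4),105),("s1",(279.1,317),30),("s4",(241.2,343.6),30)]:print(n,plane(cs,*p,z).round(1))
E
```

```text
handle [573.4 346.7 105. ]
s4 [571.5 299.2  30. ]
s1 [568.7 193.9  30. ]
ka [511.9 180.9 106. ]
kb [623.8 177.5 106. ]
plL [496.3 189.3  76. ]
plR [639.2 188.3  76. ]
pump [456.1  96.   96. ]
baseL [497.2 359.8   8. ]
baseR [651.5 356.4   8. ]
handle [572.2 341.4 105. ]
s1 [566.  190.7  30. ]
s4 [568.  300.1  30. ]
```

```bash
python3 -m handwheel '[[0.06,-0.004,0.02,1.3],[0.078,-0.004,0.08,1.3],[0.078,-0.004,0.14,1.3],[0.078,-0.004,0.2,1.3],[0.078,-0.004,0.255,1.3]]' 0
python3 -m handwheel '[[0,0,0.01,0],[0,0,0.01,0]]' 0.5 20
python3 -m handwheel '[[0,0,0,0],[0,0,0,0],[0,0,0,0],[0,0,0,0]]' 1 20
python3 -m handwheel '[[0.01,0,0,0],[0.02,0,0,0],[0.03,0,0,0],[0.03,0,0,0]]'
python3 -m handwheel '[[0.01,0,0,0],[0.02,0,0,0],[0.025,0,0,0],[0.025,0,0,0]]'
python3 - <<'E'
from h import *
print(read_state()["wrist_force"],read_state()["eef_pos"])
snap("scene","scene2")
im=cv2.imread("pics/scene2.png")[220:400,160:400]; cv2.imwrite("pics/crop2.png",cv2.resize(im,None,fx=3.3,fy=3.3,interpolation=2))
E
```

```text
clock: 3.75
eef_pos: [572.3, 344.6, 76.5]
eef_rot: [-3.14, 0.0, 1.544]
wrist_force: [0.1, 0.3, -0.6]
finger_gap: 93.8
clock: 4.0
eef_pos: [572.7, 344.8, 67.6]
eef_rot: [-3.141, -0.0, 1.542]
wrist_force: [0.3, -0.1, -0.1]
finger_gap: 77.5
clock: 4.5
eef_pos: [572.8, 344.9, 67.9]
eef_rot: [-3.141, -0.0, 1.542]
wrist_force: [0.2, 1.3, -0.1]
finger_gap: 37.4
clock: 5.0
eef_pos: [573.4, 375.8, 67.7]
eef_rot: [-3.141, -0.0, 1.543]
wrist_force: [-0.6, -0.5, 0.9]
finger_gap: 0.8
clock: 5.5
eef_pos: [574.0, 401.1, 67.6]
eef_rot: [-3.141, -0.0, 1.544]
wrist_force: [0.5, -0.0, -0.2]
finger_gap: 0.3
[ 0.45847879 -0.04763054 -0.24077327] [573.97517023 401.0889933   67.55684911]
```

View pics/crop2.png

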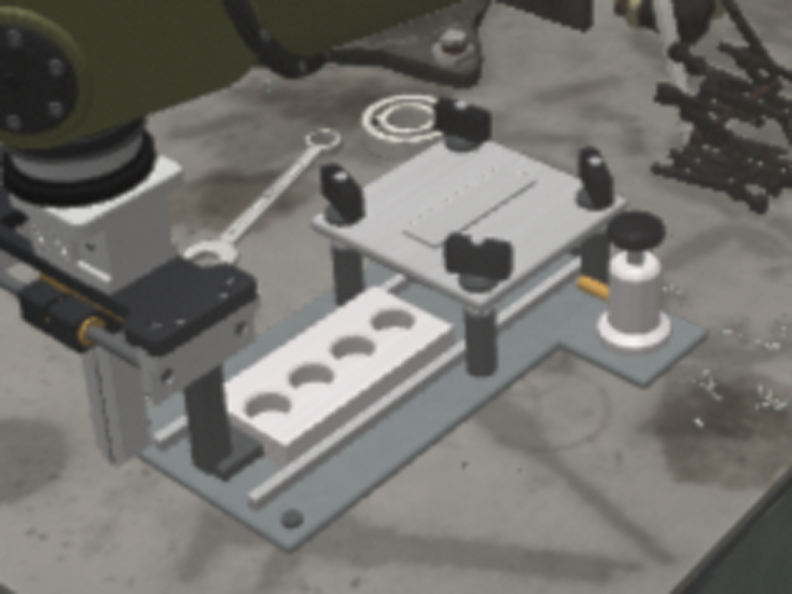

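The fingers close slowly, so I pulled before the jaws gripped; they ended shut beyond the post. I'll reopen, go back and wait for the grip.

```bash
python3 -m handwheel '[[0,0,0,0],[0,0,0,0],[0,0,0,0],[0,0,0,0],[0,0,0,0]]' 0.4 20
python3 -m handwheel '[[0,0,0,0],[0,0,0,0],[0,0,0,0]]'
python3 -m handwheel '[[-0.03,0,0,0],[-0.055,0,0,0],[-0.055,0,0,0]]'
python3 -m handwheel '[[0,0,0,0],[0,0,0,0],[0,0,0,0],[0,0,0,0],[0,0,0,0]]' 1 20
python3 -m handwheel '[[0,0,0,0],[0,0,0,0]]'
```

```text
clock: 6.18
eef_pos: [574.0, 400.8, 67.6]
eef_rot: [-3.141, -0.0, 1.543]
wrist_force: [-0.2, 0.2, -0.2]
finger_gap: 47.1
clock: 6.55
eef_pos: [574.0, 400.8, 67.6]
eef_rot: [-3.141, -0.0, 1.543]
wrist_force: [0.2, 0.5, -0.3]
finger_gap: 56.2
clock: 6.92
eef_pos: [572.8, 344.6, 67.8]
eef_rot: [-3.141, -0.0, 1.542]
wrist_force: [-0.5, 0.2, 0.5]
finger_gap: 56.5
clock: 7.55
eef_pos: [572.8, 344.8, 67.7]
eef_rot: [-3.141, -0.0, 1.542]
wrist_force: [0.4, 1.3, -1.6]
finger_gap: 15.8
clock: 7.8
eef_pos: [572.9, 344.8, 67.8]
eef_rot: [-3.141, -0.0, 1.542]
wrist_force: [-0.2, 1.0, -0.4]
finger_gap: 16.0
```

```bash
python3 -m handwheel '[[0.012,0,0,0],[0.025,0,0,0],[0.037,0,0,0],[0.05,0,0,0],[0.05,0,0,0]]'
python3 -m handwheel '[[0.003,0,0,0],[0.006,0,0,0],[0.009,0,0,0],[0.009,0,0,0]]'
python3 -m handwheel '[[0.003,0,0,0],[0.006,0,0,0],[0.006,0,0,0]]'
```

```text
clock: 8.43
eef_pos: [574.6, 396.4, 67.8]
eef_rot: [3.141, -0.001, 1.543]
wrist_force: [5.0, 2.0, -1.6]
finger_gap: 15.7
clock: 8.93
eef_pos: [574.8, 404.4, 67.7]
eef_rot: [-3.141, 0.001, 1.542]
wrist_force: [0.3, -8.9, 1.4]
finger_gap: 15.8
clock: 9.3
eef_pos: [574.9, 408.0, 67.3]
eef_rot: [-3.139, 0.005, 1.541]
wrist_force: [-3.7, -19.4, 4.3]
finger_gap: 15.8
```

```bash
python3 -m handwheel '[[-0.003,0,0,0],[-0.003,0,0,0],[-0.003,0,0,0],[-0.003,0,0,0],[-0.003,0,0,0]]' 0.3
python3 -m handwheel '[[-0.002,0,-0.05,0],[-0.002,0,-0.11,0],[-0.05,0,-0.17,0],[-0.11,0,-0.22,0],[-0.11,0,-0.22,0]]' 0.3
python3 - <<'E'
from h import *
s=read_state();print(s["eef_pos"],s["eef_rot"])
c,im=snap("wrist","w2"); np.save("c2.npy",c,allow_pickle=True)
E
```

```text
clock: 9.93
eef_pos: [574.8, 405.2, 67.3]
eef_rot: [-3.139, 0.005, 1.541]
wrist_force: [0.8, 0.1, 0.4]
finger_gap: 62.7
clock: 10.55
eef_pos: [572.4, 294.9, 290.8]
eef_rot: [3.141, 0.004, 1.54]
wrist_force: [-0.3, -0.1, -0.0]
finger_gap: 65.8
[572.39557613 294.86520775 290.77499994] [3.14070952 0.00388635 1.54021016]
```

View pics/w2.png

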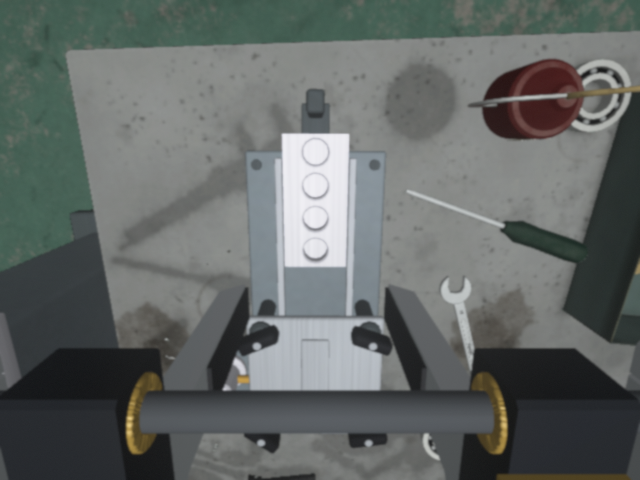

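The carrier is now fully out, with a gap of base plate showing between the block and the clamp plate. The sockets are at about (315,151), (316,184), (315,217), (316,248). I'll measure them precisely.

```bash
python3 - <<'E'
from h import *
c=np.load("c2.npy",allow_pickle=True).item()
im=cv2.imread("pics/w2.png"); g=cv2.cvtColor(im,6)
sc=4; x0,y0=270,120
b=cv2.resize(g[y0:275,x0:360],None,fx=sc,fy=sc,interpolation=2)
C=cv2.HoughCircles(b,cv2.HOUGH_GRADIENT,1,100,param1=80,param2=18,minRadius=45,maxRadius=66)
cs=sorted(C[0].tolist(),key=lambda q:q[1]);P=[]
for q in cs:
    u,v=(q[0]+.5)/sc-.5+x0,(q[1]+.5)/sc-.5+y0; p=plane(c,u,v,30); P.append(p); print(round(u,1),round(v,1),q[2]/sc,p.round(1))
# block outline
m=(b>195).astype(np.uint8); m=cv2.morphologyEx(m,cv2.MORPH_CLOSE,np.ones((21,21)))
k=max(cv2.findContours(m,0,2)[0],key=cv2.contourArea)
bx=cv2.boxPoints(cv2.minAreaRect(k))
Q=[plane(c,(q[0]+.5)/sc-.5+x0,(q[1]+.5)/sc-.5+y0,30) for q in bx]; print(np.round(Q,1),np.mean(Q,0).round(1))
E
```

```text
314.2 151.8 12.399999618530273 [572.3 359.   30. ]
315.0 184.5 11.975000381469727 [572.1 324.7  30. ]
314.5 214.2 15.800000190734863 [570.5 292.2  30. ]
315.2 244.0 13.25 [570.3 258.3  30. ]
[[525.  233.4  30. ]
 [533.1 378.8  30. ]
 [614.7 376.4  30. ]
 [614.2 230.8  30. ]] [571.7 304.9  30. ]
```

```bash
python3 -m handwheel '[[0,0,0.05,0],[0,0,0.1,0],[0,0,0.15,0],[0,0,0.15,0]]' 0.3
python3 - <<'E'
from h import *
s=read_state();print(s["eef_pos"],s["eef_rot"],s["finger_gap"])
c,im=snap("wrist","w3"); np.save("c3.npy",c,allow_pickle=True)
for y in (250.9,286.9,322.9,358.9): print(proj(c,[571.8,y,30]).round(1))
print(proj(c,[574.8,404,105]))
E
```

```text
clock: 11.1
eef_pos: [571.3, 292.8, 137.7]
eef_rot: [-3.136, 0.007, 1.54]
wrist_force: [1.1, 1.1, 0.6]
finger_gap: 65.8
[571.28715942 292.83897103 137.7292876 ] [-3.13633513  0.00711848  1.53975505] 65.82967090995136
[319.3 302.8]
[317.9 257.3]
[316.5 208.6]
[314.9 156.3]
[316.92184895  65.5628471 ]
```

View pics/w3.png

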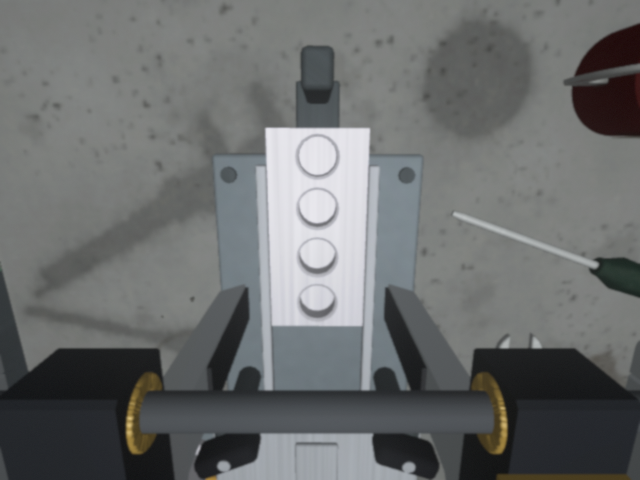

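The closer view shows the sockets at about (318,155), (317,206), (317,254), (317.5,299), the handle top at (317,62), and the block between rows 128 and 326. I'll take edge profiles for the sockets.

```bash
python3 - <<'E'
from h import *
c=np.load("c3.npy",allow_pickle=True).item()
g=cv2.cvtColor(cv2.imread("pics/w3.png"),6)
print(g[120:335,315:320].mean(1).astype(int).tolist())
for v in (155,206,254,299): print(g[v-1:v+2,260:376].mean(0).astype(int).tolist())
print(g[40:135,312:322].mean(1).astype(int).tolist()); print(g[60,290:345].tolist())
E
```

```text
[89, 89, 89, 89, 90, 90, 97, 132, 186, 219, 226, 227, 224, 211, 185, 174, 190, 218, 227, 229, 229, 229, 229, 229, 229, 229, 229, 229, 229, 229, 229, 229, 229, 229, 229, 229, 229, 229, 229, 229, 228, 229, 229, 229, 229, 229, 229, 229, 229, 229, 229, 229, 228, 222, 194, 155, 152, 173, 188, 204, 221, 227, 228, 228, 228, 227, 222, 203, 184, 193, 218, 227, 228, 229, 229, 229, 229, 228, 229, 229, 229, 229, 228, 229, 228, 229, 229, 228, 228, 228, 228, 228, 228, 229, 229, 228, 228, 228, 228, 228, 228, 224, 204, 156, 120, 116, 137, 167, 183, 195, 213, 223, 226, 226, 226, 225, 219, 200, 189, 203, 220, 225, 225, 225, 225, 225, 225, 224, 224, 224, 223, 223, 223, 223, 223, 223, 222, 222, 222, 222, 221, 221, 221, 221, 221, 220, 218, 197, 154, 118, 108, 108, 113, 133, 163, 179, 188, 200, 211, 215, 215, 215, 213, 204, 188, 190, 206, 214, 215, 215, 215, 215, 215, 214, 214, 214, 213, 213, 213, 213, 212, 212, 212, 212, 211, 211, 211, 211, 209, 194, 159, 122, 106, 103, 104, 104, 108, 130, 159, 175, 181, 191, 201, 205, 201, 182, 149, 128, 124, 123, 123, 123, 123, 123, 122]
[106, 107, 106, 107, 113, 139, 
[... 2228 characters left out ...]
166, 149, 162, 178, 182, 183, 183, 183, 182, 173, 154, 131, 126]
[128, 128, 128, 127, 121, 102, 80, 69, 71, 75, 79, 81, 82, 83, 83, 82, 82, 82, 82, 82, 81, 81, 81, 81, 80, 80, 80, 81, 80, 80, 80, 81, 81, 81, 81, 81, 82, 81, 82, 82, 82, 82, 82, 81, 78, 74, 69, 66, 60, 53, 46, 42, 41, 41, 41, 42, 42, 42, 42, 43, 43, 43, 46, 58, 76, 85, 86, 87, 87, 87, 87, 87, 88, 88, 88, 88, 88, 88, 88, 89, 89, 89, 89, 89, 90, 90, 97, 132, 185, 218, 225, 226, 224, 213, 188]
[124, 126, 126, 128, 128, 128, 127, 127, 125, 116, 95, 70, 63, 66, 71, 76, 78, 80, 80, 80, 80, 80, 81, 81, 81, 81, 82, 82, 83, 82, 82, 83, 83, 84, 84, 83, 83, 82, 80, 77, 73, 68, 68, 78, 99, 113, 119, 119, 120, 119, 119, 119, 118, 120, 121]
```

Sockets are consistent: S1 (570.3,250.9), S2 (571.4,286.9), S3 (572.4,322.9), S4 (573.4,358.9), with fixture yaw about -0.0285. Next are the cartridges.

```bash
python3 -m handwheel '[[0,0,-0.05,0],[0,0,-0.1,0],[-0.04,-0.005,-0.14,0],[-0.09,-0.012,-0.16,0],[-0.15,-0.02,-0.16,0]]' 0.3
python3 -m handwheel '[[-0.06,-0.01,0,0],[-0.12,-0.018,0,0],[-0.18,-0.026,0,0],[-0.24,-0.034,0,0],[-0.29,-0.04,0,0]]'
python3 -m handwheel '[[-0.06,-0.01,0,0],[-0.12,-0.018,0,0],[-0.12,-0.018,0,0]]'
python3 - <<'E'
from h import *
s=read_state();print(s["eef_pos"],s["eef_rot"],s["finger_gap"])
c,im=snap("wrist","w4"); np.save("c4.npy",c,allow_pickle=True)
E
```

```text
clock: 11.78
eef_pos: [548.3, 144.3, 306.5]
eef_rot: [3.136, 0.003, 1.541]
wrist_force: [0.5, -0.6, -0.3]
finger_gap: 66.0
clock: 12.4
eef_pos: [499.5, -146.3, 310.2]
eef_rot: [3.132, 0.004, 1.541]
wrist_force: [0.5, 0.5, 0.5]
finger_gap: 65.7
clock: 12.78
eef_pos: [477.3, -268.8, 312.8]
eef_rot: [3.129, 0.006, 1.536]
wrist_force: [0.5, 0.2, -0.1]
finger_gap: 66.1
[ 477.25160287 -268.78882517  312.8105479 ] [3.12930967 0.00622534 1.53635196] 66.14267760831365
```

View pics/w4.png

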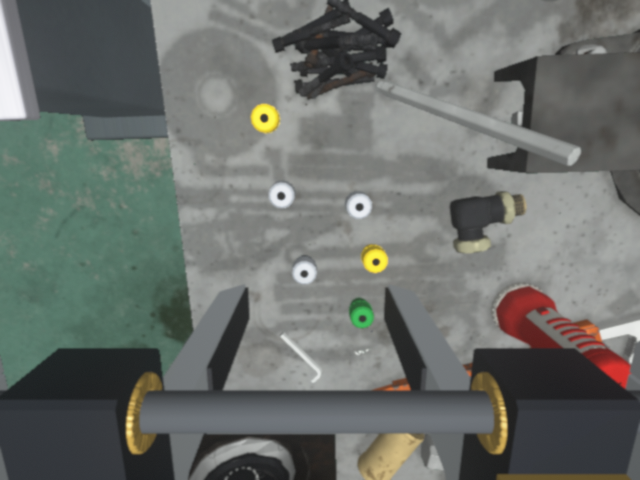

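Three steel cartridges have their top-hole centres at (281,196), (359,206) and (304,273). The yellow ones are at (264,118) and (375,260), and the green one at (361,318).

```bash
cat > cart.py <<'E'
from h import *
def dots(img,c,z=40,gray=True):
    im=cv2.imread(img); hsv=cv2.cvtColor(im,cv2.COLOR_BGR2HSV); g=hsv[:,:,2]
    d=((g<70)).astype(np.uint8); n,l,st,ce=cv2.connectedComponentsWithStats(d)
    out=[]
    for i in range(1,n):
        x,y,w,h,a=st[i]
        if 15<a<300 and w<22 and h<22 and .6<w/h<1.6:
            u,v=ce[i]; r=max(w,h)
            Y,X=np.ogrid[:480,:640]; q=np.hypot(X-u,Y-v); ring=(q>r*.9)&(q<r*1.25)
            if g[ring].mean()>165 : out.append((u.round(1),v.round(1),a,hsv[:,:,1][ring].mean().round(),plane(c,u,v,z).round(1)))
    return out
E
python3 - <<'E'
from cart import *
c=np.load("c4.npy",allow_pickle=True).item()
for o in dots("pics/w4.png",c): print(*o, (totool(o[4])[0]).round(4))
E
```

```text
263.6 117.9 19 175.0 [ 427.9 -169.2   40. ] [ 0.0976 -0.0564  0.2714]
280.6 195.5 17 10.0 [ 441.3 -252.    40. ] [ 0.0153 -0.0403  0.2721]
359.0 206.5 16 10.0 [ 528.7 -267.4   40. ] [0.0028 0.0476 0.2733]
362.0 318.5 16 160.0 [ 531.8 -405.6   40. ] [-0.1353  0.0552  0.2741]
```

```bash
python3 -m handwheel '[[0.015,-0.04,0.05,0],[0.015,-0.04,0.1,0],[0.015,-0.04,0.15,0],[0.015,-0.04,0.2,0],[0.015,-0.04,0.23,0]]' 0.3
python3 - <<'E'
from h import *
d,s=totool([441.3,-252,25]); print(d.round(4),s["eef_pos"],s["eef_rot"])
c,im=snap("side","side1"); np.save("cs.npy",c,allow_pickle=True)
E
```

```text
clock: 13.45
eef_pos: [441.8, -250.6, 81.6]
eef_rot: [3.129, 0.006, 1.54]
wrist_force: [0.9, 0.4, 0.4]
finger_gap: 65.9
[-0.001  -0.0012  0.0566] [ 441.80035206 -250.64295487   81.59029517] [3.12895339 0.00575046 1.53987261]
```

```bash
python3 -m handwheel '[[-0.001,-0.001,0.03,0],[-0.001,-0.001,0.056,0],[-0.001,-0.001,0.056,0]]' 0.3
python3 -m handwheel '[[0,0,0,0],[0,0,0,0],[0,0,0,0],[0,0,0,0],[0,0,0,0]]' 1 30
python3 -m handwheel '[[0,0,0,0]]'
python3 -m handwheel '[[0,0,-0.05,0],[0,0,-0.1,0],[0,0,-0.15,0],[0,0,-0.2,0],[0,0,-0.2,0]]'
python3 - <<'E'
from h import *
d,s=totool([571.8,322,240]); print(d.round(4),s["eef_pos"],s["eef_rot"],s["finger_gap"],s["wrist_force"])
E
```

```text
clock: 13.88
eef_pos: [440.7, -250.3, 23.1]
eef_rot: [3.133, 0.003, 1.541]
wrist_force: [0.3, 0.3, 1.3]
finger_gap: 65.8
clock: 14.5
eef_pos: [440.9, -250.4, 23.5]
eef_rot: [3.132, 0.003, 1.541]
wrist_force: [-0.3, -0.2, 4.7]
finger_gap: 29.0
clock: 14.62
eef_pos: [440.9, -250.5, 23.5]
eef_rot: [3.132, 0.003, 1.541]
wrist_force: [-0.6, 0.2, 0.7]
finger_gap: 29.3
clock: 15.25
eef_pos: [440.0, -250.4, 226.7]
eef_rot: [3.128, 0.007, 1.541]
wrist_force: [-0.2, 0.2, -1.7]
finger_gap: 29.4
[ 0.5759  0.1149 -0.0154] [ 439.9614822  -250.35175339  226.7285155 ] [3.12750917 0.0065018  1.5408265 ] 29.36493630515111 [-0.22947451  0.21842725 -1.70417293]
```

```bash
python3 -m handwheel '[[0.05,0.015,0,0],[0.11,0.03,0,0],[0.17,0.045,0,0],[0.23,0.06,0,0],[0.29,0.07,0,0]]'
python3 -m handwheel '[[0.06,0.02,0,0],[0.12,0.04,0,0],[0.18,0.044,0,0],[0.215,0.044,0,0],[0.215,0.044,0,0]]'
python3 - <<'E'
from h import *
for z in (70,40):
  d,s=totool([570.3,252.4,z]); print(d.round(4))
print(s["eef_pos"],s["eef_rot"],s["finger_gap"],s["wrist_force"])
E
```

```text
clock: 15.88
eef_pos: [518.4, 39.4, 224.2]
eef_rot: [3.13, 0.007, 1.541]
wrist_force: [1.0, -0.9, -2.1]
finger_gap: 29.5
clock: 16.5
eef_pos: [568.0, 255.1, 220.9]
eef_rot: [3.133, 0.008, 1.544]
wrist_force: [-0.6, -0.8, -1.5]
finger_gap: 29.4
[-0.0015  0.001   0.1509]
[-0.0012  0.0007  0.1809]
[568.01119303 255.09006091 220.91521504] [3.13251263 0.00767998 1.54383756] 29.40408701135266 [-0.62137715 -0.83307923 -1.49843688]
```

```bash
python3 -m handwheel '[[-0.001,0.001,0.05,0],[-0.001,0.001,0.1,0],[-0.0015,0.001,0.145,0],[-0.0015,0.001,0.145,0]]'
python3 - <<'E'
from h import *
for z in (70,40):
  d,s=totool([570.3,252.4,z]); print(d.round(4))
print(s["eef_pos"],s["eef_rot"],s["finger_gap"],s["wrist_force"])
c,im=snap("wrist","w5"); snap("side","s5");snap("scene","sc5")
cv2.imwrite("pics/crop5.png",np.hstack([cv2.resize(im[180:360,220:420],None,fx=2,fy=2),cv2.resize(cv2.imread("pics/sc5.png")[240:400,180:380],(400,360))]))
E
```

```text
clock: 17.0
eef_pos: [568.4, 250.6, 72.2]
eef_rot: [3.139, 0.011, 1.543]
wrist_force: [-0.6, 0.7, -1.1]
finger_gap: 29.1
[0.0018 0.0019 0.0021]
[0.0022 0.0018 0.0321]
[568.36497678 250.6334812   72.16334996] [3.13940932 0.01064096 1.5428938 ] 29.06503498736407 [-0.63709618  0.69896053 -1.12389955]
```

View pics/crop5.png

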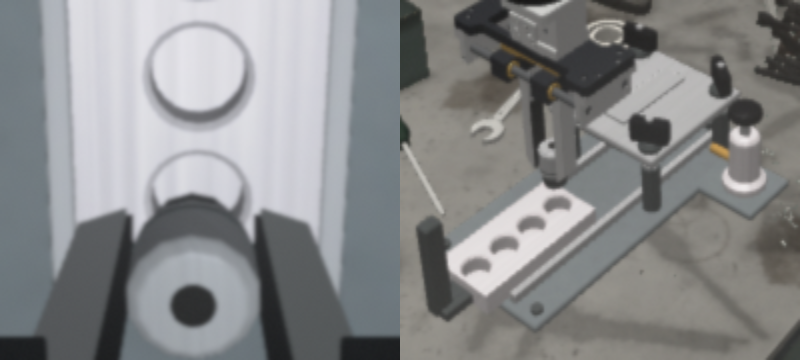

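The wrist crop shows the cartridge held upright just above socket 1, centred laterally. The scene crop agrees. Now I lower it gently.

```bash
python3 -m handwheel '[[0.002,0.002,0.005,0],[0.002,0.002,0.01,0],[0.002,0.002,0.015,0],[0.002,0.002,0.018,0]]'
python3 - <<'E'
from h import *
d,s=totool([570.3,252.4,40]); print(d.round(4))
print(s["eef_pos"],s["eef_rot"],s["finger_gap"],s["wrist_force"])
E
```

```text
clock: 17.65
eef_pos: [573.3, 254.1, 59.5]
eef_rot: [3.131, 0.007, 1.543]
wrist_force: [-1.0, -0.4, -1.2]
finger_gap: 29.0
[-0.0016 -0.0031  0.0195]
[573.26185503 254.09789982  59.54622553] [3.13064292 0.00691319 1.54343551] 29.010449783000944 [-0.9530773  -0.40298801 -1.17385905]
```

```bash
for i in 1 2 3; do python3 -m handwheel '[[0,0,0,0]]' | sed -n 2,4p; done; python3 -m handwheel '[[0,0,0,0],[0,0,0,0]]' | sed -n 2,4p
```

```text
eef_pos: [573.1, 254.1, 59.2]
eef_rot: [3.131, 0.007, 1.543]
wrist_force: [0.0, -1.2, -1.1]
eef_pos: [573.2, 254.1, 59.3]
eef_rot: [3.131, 0.007, 1.543]
wrist_force: [0.3, 0.1, -1.3]
eef_pos: [573.2, 254.1, 59.5]
eef_rot: [3.131, 0.007, 1.543]
wrist_force: [0.2, -0.1, -1.3]
eef_pos: [573.2, 254.1, 59.5]
eef_rot: [3.131, 0.007, 1.543]
wrist_force: [-0.7, 0.5, -1.8]
```

```bash
python3 -m handwheel '[[-0.0015,-0.003,0.004,0],[-0.0015,-0.003,0.004,0],[-0.0015,-0.003,0.004,0]]'
python3 -m handwheel '[[0,0,0,0]]' 
python3 - <<'E'
from h import *
d,s=totool([570.3,252.4,40]); print(d.round(4))
E
```

```text
clock: 18.65
eef_pos: [570.3, 252.6, 55.5]
eef_rot: [3.131, 0.007, 1.543]
wrist_force: [-0.5, 0.0, -0.7]
finger_gap: 29.2
clock: 18.77
eef_pos: [570.3, 252.7, 55.6]
eef_rot: [3.131, 0.007, 1.543]
wrist_force: [-0.1, -0.1, -1.4]
finger_gap: 29.2
[-0.0002 -0.0002  0.0156]
```

Accurate this time. Lowering into the socket.

```bash
python3 -m handwheel '[[0,0,0.004,0],[0,0,0.007,0],[0,0,0.009,0],[0,0,0.009,0]]'
python3 -m handwheel '[[0,0,0.003,0],[0,0,0.006,0],[0,0,0.006,0]]'
```

```text
clock: 19.27
eef_pos: [570.3, 252.6, 46.3]
eef_rot: [3.131, 0.007, 1.543]
wrist_force: [-0.1, -0.5, -1.5]
finger_gap: 29.4
clock: 19.65
eef_pos: [570.2, 252.4, 40.0]
eef_rot: [3.131, 0.007, 1.543]
wrist_force: [0.3, -0.0, -0.4]
finger_gap: 28.9
```

```bash
python3 -m handwheel '[[0,0,0.0005,0],[0,0,0.0005,0],[0,0,0.0005,0],[0,0,0.0005,0]]' 0.3
python3 -m handwheel '[[0,0,-0.03,0],[0,0,-0.08,0],[0,0,-0.14,0],[0,0,-0.2,0],[0,0,-0.2,0]]'
python3 -m handwheel '[[-0.06,-0.005,0,0],[-0.12,-0.01,0,0],[-0.18,-0.015,0,0],[-0.24,-0.02,0,0],[-0.3,-0.02,0,0]]'
python3 -m handwheel '[[-0.06,-0.01,0,0],[-0.12,-0.02,0,0],[-0.17,-0.03,0,0],[-0.17,-0.03,0,0],[-0.17,-0.03,0,0]]'
python3 - <<'E'
from cart import *
c,im=snap("wrist","w6"); np.save("c6.npy",c,allow_pickle=True); s=read_state(); print(s["eef_pos"],s["eef_rot"])
for o in dots("pics/w6.png",c): print(*o, (totool(o[4])[0]).round(4))
E
```

```text
clock: 20.15
eef_pos: [570.3, 252.5, 39.6]
eef_rot: [3.131, 0.007, 1.543]
wrist_force: [-0.3, -0.5, -0.1]
finger_gap: 64.0
clock: 20.78
eef_pos: [569.5, 254.6, 244.9]
eef_rot: [3.123, 0.004, 1.544]
wrist_force: [-0.3, -0.5, -0.0]
finger_gap: 65.6
clock: 21.4
eef_pos: [540.6, -46.6, 245.0]
eef_rot: [3.124, 0.004, 1.544]
wrist_force: [0.9, -0.3, -0.2]
finger_gap: 66.2
clock: 22.02
eef_pos: [505.9, -215.2, 244.4]
eef_rot: [3.125, 0.003, 1.543]
wrist_force: [0.5, 1.9, -1.2]
finger_gap: 66.1
[ 506.12565277 -214.77373292  244.65503067] [3.12458526 0.00332691 1.54446295]
586.2 19.0 40 5.0 [743.8 -45.2  40. ] [0.1765 0.2296 0.208 ]
550.2 24.9 32 3.0 [713.5 -49.   40. ] [0.1719 0.1994 0.2075]
227.7 176.1 27 181.0 [ 428.2 -169.    40. ] [ 0.0444 -0.0826  0.2031]
337.3 273.1 24 9.0 [ 529.  -267.3   40. ] [-0.0512  0.0208  0.2052]
275.9 344.9 22 13.0 [ 463.6 -344.8   40. ] [-0.1304 -0.0426  0.2044]
```

View pics/w6.png

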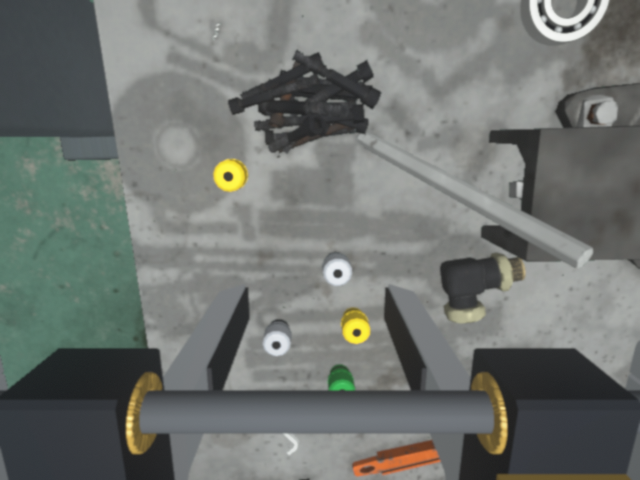

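The steel cartridges are unchanged at (337,273) and (276,345) px, and the yellow at (356,333) is clear of the finger path. Picking the one at (529,-267).

```bash
python3 -m handwheel '[[-0.03,0.012,0.03,0],[-0.051,0.021,0.07,0],[-0.051,0.021,0.12,0],[-0.051,0.021,0.16,0],[-0.051,0.021,0.16,0]]'
python3 -m handwheel '[[0,0,0,0]]'
python3 - <<'E'
from h import *
d,s=totool([528.9,-267.3,25]); print(d.round(4))
E
```

```text
clock: 22.7
eef_pos: [527.7, -265.0, 82.7]
eef_rot: [3.129, 0.001, 1.546]
wrist_force: [0.9, -0.5, 0.6]
finger_gap: 65.7
clock: 22.82
eef_pos: [528.7, -264.7, 84.6]
eef_rot: [3.127, 0.002, 1.547]
wrist_force: [0.6, -0.4, 0.3]
finger_gap: 65.6
[-0.0025 -0.0006  0.0596]
```

```bash
python3 -m handwheel '[[-0.0025,-0.0005,0.03,0],[-0.0025,-0.0005,0.058,0],[-0.0025,-0.0005,0.058,0]]' 0.3
python3 -m handwheel '[[0,0,0,0],[0,0,0,0],[0,0,0,0],[0,0,0,0],[0,0,0,0]]' 1 30
python3 -m handwheel '[[0,0,0,0],[0,0,0,0]]'
python3 -m handwheel '[[0,0,-0.05,0],[0,0,-0.1,0],[0,0,-0.15,0],[0,0,-0.2,0],[0,0,-0.2,0]]'
python3 -m handwheel '[[0.06,0,0,0],[0.12,0,0,0],[0.18,0,0,0],[0.24,0.005,0,0],[0.3,0.01,0,0]]'
python3 -m handwheel '[[0.06,0.01,0,0],[0.12,0.02,0,0],[0.18,0.02,0,0],[0.24,0.02,0,0],[0.25,0.02,0,0]]'
python3 -m handwheel '[[0,0,0,0],[0,0,0,0]]'
python3 - <<'E'
from h import *
d,s=totool([571.4,286.9,70]); print(d.round(4))
E
```

```text
clock: 23.2
eef_pos: [529.0, -266.8, 26.8]
eef_rot: [3.128, 0.001, 1.548]
wrist_force: [0.2, 0.2, 0.9]
finger_gap: 65.7
clock: 23.82
eef_pos: [529.1, -266.9, 27.2]
eef_rot: [3.128, 0.001, 1.548]
wrist_force: [-1.8, 1.0, 4.8]
finger_gap: 29.3
clock: 24.08
eef_pos: [529.1, -266.9, 27.3]
eef_rot: [3.128, 0.001, 1.548]
wrist_force: [-1.4, 0.4, 2.6]
finger_gap: 29.2
clock: 24.7
eef_pos: [527.3, -267.1, 230.9]
eef_rot: [3.122, 0.004, 1.548]
wrist_force: [0.4, 0.5, -2.4]
finger_gap: 29.0
clock: 25.32
eef_pos: [543.7, 34.5, 228.2]
eef_rot: [3.124, 0.005, 1.547]
wrist_force: [1.2, 0.4, -2.1]
finger_gap: 29.0
clock: 25.95
eef_pos: [568.4, 287.1, 224.9]
eef_rot: [3.127, 0.005, 1.551]
wrist_force: [0.3, -0.2, -2.5]
finger_gap: 29.0
clock: 26.2
eef_pos: [568.4, 285.9, 224.1]
eef_rot: [3.128, 0.006, 1.55]
wrist_force: [0.8, 0.4, -1.3]
finger_gap: 29.2
[0.002  0.0009 0.1542]
```

```bash
python3 -m handwheel '[[0.0024,0.001,0.04,0],[0.0024,0.001,0.08,0],[0.0024,0.001,0.12,0],[0.0024,0.001,0.15,0],[0.0024,0.001,0.158,0]]'
python3 -m handwheel '[[0,0,0,0],[0,0,0,0]]'
python3 - <<'E'
from h import *
d,s=totool([571.4,287.3,60]); print(d.round(4),s["eef_rot"])
E
```

```text
clock: 26.82
eef_pos: [571.1, 285.7, 64.5]
eef_rot: [3.131, 0.007, 1.549]
wrist_force: [1.2, -0.5, -1.4]
finger_gap: 29.3
clock: 27.08
eef_pos: [571.8, 285.5, 65.9]
eef_rot: [3.129, 0.007, 1.548]
wrist_force: [0.3, 0.4, -1.3]
finger_gap: 29.1
[ 0.0018 -0.0005  0.0059] [3.128993   0.00669496 1.54816763]
```

```bash
python3 -m handwheel '[[0.0018,-0.0005,0.003,0],[0.0018,-0.0005,0.006,0],[0.0018,-0.0005,0.006,0],[0.0018,-0.0005,0.006,0]]'
python3 -m handwheel '[[0,0,0.004,0],[0,0,0.008,0],[0,0,0.01,0],[0,0,0.01,0]]'
python3 -m handwheel '[[0,0,0.003,0],[0,0,0.0055,0],[0,0,0.0055,0]]'
```

```text
clock: 27.58
eef_pos: [571.4, 287.4, 59.9]
eef_rot: [3.129, 0.007, 1.548]
wrist_force: [0.4, -0.2, -1.6]
finger_gap: 29.0
clock: 28.08
eef_pos: [571.4, 287.3, 49.7]
eef_rot: [3.129, 0.007, 1.548]
wrist_force: [-0.0, 0.4, -1.2]
finger_gap: 29.4
clock: 28.45
eef_pos: [571.4, 287.2, 43.9]
eef_rot: [3.13, 0.007, 1.548]
wrist_force: [0.2, -0.9, -1.6]
finger_gap: 29.3
```

```bash
python3 -m handwheel '[[0,0,0.0005,0],[0,0,0.0005,0],[0,0,0.0005,0],[0,0,0.0005,0]]' 0.3
python3 -m handwheel '[[0,0,-0.03,0],[0,0,-0.08,0],[0,0,-0.14,0],[0,0,-0.2,0],[0,0,-0.2,0]]'
python3 -m handwheel '[[-0.06,-0.005,0,0],[-0.12,-0.01,0,0],[-0.18,-0.015,0,0],[-0.24,-0.02,0,0],[-0.3,-0.03,0,0]]'
python3 -m handwheel '[[-0.06,-0.01,0,0],[-0.12,-0.02,0,0],[-0.18,-0.03,0,0],[-0.24,-0.045,0,0],[-0.28,-0.055,0,0]]'
python3 -m handwheel '[[0,0,0,0],[0,0,0,0]]'
python3 - <<'E'
from cart import *
c,im=snap("wrist","w7"); np.save("c7.npy",c,allow_pickle=True); s=read_state(); print(s["eef_pos"],s["eef_rot"])
for o in dots("pics/w7.png",c): print(*o, (totool(o[4])[0]).round(4))
E
```

```text
clock: 28.95
eef_pos: [571.4, 287.2, 43.5]
eef_rot: [3.13, 0.007, 1.548]
wrist_force: [0.1, -0.1, 0.4]
finger_gap: 64.2
clock: 29.58
eef_pos: [570.3, 289.2, 249.0]
eef_rot: [3.122, 0.003, 1.548]
wrist_force: [0.1, -0.3, -0.1]
finger_gap: 65.9
clock: 30.2
eef_pos: [532.8, -11.9, 248.4]
eef_rot: [3.123, 0.003, 1.548]
wrist_force: [-0.8, 0.1, 0.0]
finger_gap: 66.0
clock: 30.82
eef_pos: [470.3, -292.8, 247.2]
eef_rot: [3.124, 0.003, 1.547]
wrist_force: [0.3, 0.4, -0.6]
finger_gap: 66.1
clock: 31.08
eef_pos: [470.2, -292.2, 246.5]
eef_rot: [3.125, 0.002, 1.547]
wrist_force: [0.1, 1.1, 0.1]
finger_gap: 65.8
[ 470.49980353 -291.77316999  246.78204446] [3.12420270e+00 1.98593401e-03 1.54761411e+00]
261.4 86.9 40 175.0 [ 428. -169.   40.] [ 0.1222 -0.0489  0.2057]
391.4 260.9 23 188.0 [ 547.7 -333.3   40. ] [-0.0393  0.0745  0.2082]
307.0 274.2 23 13.0 [ 463.2 -344.9   40. ] [-0.0529 -0.0097  0.2068]
374.4 327.2 28 164.0 [ 531.9 -405.4   40. ] [-0.1118  0.0604  0.2081]
```

```bash
python3 -m handwheel '[[-0.03,-0.006,0.03,0],[-0.053,-0.01,0.07,0],[-0.053,-0.01,0.12,0],[-0.053,-0.01,0.16,0],[-0.053,-0.01,0.16,0]]'
python3 -m handwheel '[[0,0,0,0],[0,0,0,0]]'
python3 - <<'E'
from h import *
d,s=totool([463.3,-344.9,25]); print(d.round(4))
E
```

```text
clock: 31.75
eef_pos: [461.6, -343.0, 84.5]
eef_rot: [3.128, -0.001, 1.549]
wrist_force: [-0.5, -0.1, 0.7]
finger_gap: 65.7
clock: 32.0
eef_pos: [462.4, -343.0, 86.2]
eef_rot: [3.126, 0.0, 1.55]
wrist_force: [0.1, -1.5, -1.2]
finger_gap: 65.8
[-0.0019  0.      0.0613]
```

```bash
python3 -m handwheel '[[-0.002,0,0.03,0],[-0.002,0,0.06,0],[-0.002,0,0.06,0]]' 0.3
python3 -m handwheel '[[0,0,0,0],[0,0,0,0],[0,0,0,0],[0,0,0,0],[0,0,0,0]]' 1 30
python3 -m handwheel '[[0,0,0,0],[0,0,0,0]]'
python3 -m handwheel '[[0,0,-0.05,0],[0,0,-0.1,0],[0,0,-0.15,0],[0,0,-0.2,0],[0,0,-0.2,0]]'
python3 -m handwheel '[[0.06,0.005,0,0],[0.12,0.01,0,0],[0.18,0.015,0,0],[0.24,0.02,0,0],[0.3,0.03,0,0]]'
python3 -m handwheel '[[0.06,0.01,0,0],[0.12,0.02,0,0],[0.18,0.03,0,0],[0.24,0.045,0,0],[0.3,0.05,0,0]]'
python3 -m handwheel '[[0.05,0.005,0,0],[0.064,0.01,0,0],[0.064,0.01,0,0],[0.064,0.01,0,0]]'
python3 - <<'E'
from h import *
d,s=totool([572.4,322.9,70]); print(d.round(4))
E
```

```text
clock: 32.38
eef_pos: [462.8, -344.6, 25.7]
eef_rot: [3.128, -0.001, 1.55]
wrist_force: [-0.4, -0.1, -0.0]
finger_gap: 65.7
clock: 33.0
eef_pos: [463.0, -344.8, 26.1]
eef_rot: [3.127, -0.001, 1.55]
wrist_force: [0.1, 0.3, 3.8]
finger_gap: 29.0
clock: 33.25
eef_pos: [463.0, -344.8, 26.1]
eef_rot: [3.127, -0.001, 1.55]
wrist_force: [-0.1, 0.1, 3.0]
finger_gap: 28.9
clock: 33.88
eef_pos: [461.0, -345.5, 229.8]
eef_rot: [3.122, 0.003, 1.55]
wrist_force: [-0.2, 0.8, -1.5]
finger_gap: 29.2
clock: 34.5
eef_pos: [496.6, -44.3, 228.0]
eef_rot: [3.124, 0.003, 1.55]
wrist_force: [1.0, -0.0, -1.2]
finger_gap: 28.8
clock: 35.12
eef_pos: [552.9, 256.4, 226.1]
eef_rot: [3.126, 0.004, 1.549]
wrist_force: [0.9, -0.4, -1.2]
finger_gap: 29.5
clock: 35.62
eef_pos: [564.1, 319.3, 225.2]
eef_rot: [3.127, 0.005, 1.549]
wrist_force: [-0.3, -0.6, -1.1]
finger_gap: 29.4
[0.0045 0.006  0.1553]
```

```bash
python3 -m handwheel '[[0.0045,0.006,0.04,0],[0.0045,0.006,0.08,0],[0.0045,0.006,0.12,0],[0.0045,0.006,0.15,0],[0.0045,0.006,0.157,0]]'
python3 -m handwheel '[[0,0,0,0],[0,0,0,0]]'
python3 - <<'E'
from h import *
d,s=totool([572.4,323,59]); print(d.round(4),s["eef_rot"])
E
```

```text
clock: 36.25
eef_pos: [571.8, 321.5, 66.6]
eef_rot: [3.13, 0.006, 1.548]
wrist_force: [-0.9, -0.1, -1.1]
finger_gap: 29.1
clock: 36.5
eef_pos: [572.3, 321.5, 68.0]
eef_rot: [3.128, 0.005, 1.547]
wrist_force: [-0.8, 0.1, -1.1]
finger_gap: 29.3
[ 0.0016 -0.0001  0.009 ] [3.1281945  0.00536289 1.54734   ]
```

```bash
python3 -m handwheel '[[0.0016,0,0.004,0],[0.0016,0,0.009,0],[0.0016,0,0.009,0],[0.0016,0,0.009,0]]'
python3 -m handwheel '[[0,0,0.004,0],[0,0,0.008,0],[0,0,0.01,0],[0,0,0.01,0]]'
python3 -m handwheel '[[0,0,0.003,0],[0,0,0.006,0],[0,0,0.006,0]]'
python3 -m handwheel '[[0,0,0.0005,0],[0,0,0.0005,0],[0,0,0.0005,0],[0,0,0.0005,0]]' 0.3
python3 -m handwheel '[[0,0,-0.03,0],[0,0,-0.08,0],[0,0,-0.12,0],[-0.02,0,-0.12,0],[-0.02,0,-0.12,0]]'
python3 - <<'E'
from h import *
c,im=snap("wrist","w8"); np.save("c8.npy",c,allow_pickle=True)
E
```

```text
clock: 37.0
eef_pos: [572.5, 323.0, 59.0]
eef_rot: [3.128, 0.005, 1.547]
wrist_force: [0.5, -0.2, -0.8]
finger_gap: 29.4
clock: 37.5
eef_pos: [572.5, 322.9, 48.8]
eef_rot: [3.129, 0.006, 1.547]
wrist_force: [1.0, 0.6, -1.0]
finger_gap: 29.1
clock: 37.88
eef_pos: [572.5, 322.8, 42.5]
eef_rot: [3.129, 0.006, 1.547]
wrist_force: [0.4, -0.2, -1.0]
finger_gap: 28.8
clock: 38.38
eef_pos: [572.5, 322.8, 42.0]
eef_rot: [3.129, 0.006, 1.547]
wrist_force: [-0.1, -0.2, 0.4]
finger_gap: 64.5
clock: 39.0
eef_pos: [570.4, 302.3, 161.5]
eef_rot: [3.13, 0.006, 1.546]
wrist_force: [-0.1, 0.6, -0.2]
finger_gap: 65.4
```

View pics/w8.png

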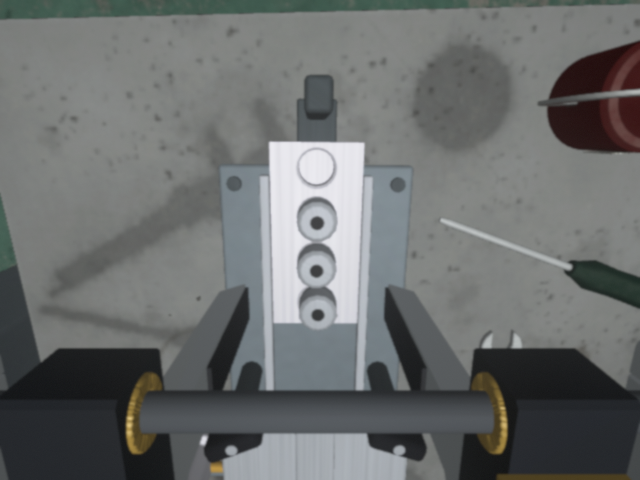

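All three cartridges stand in sockets 1 to 3 with heads at (317,315), (317,270), (317,222), and socket 4 is empty. Next: grip the handle and slide home.

```bash
python3 - <<'E'
from h import *
c=np.load("c8.npy",allow_pickle=True).item()
for p in [(317,222.5),(316.5,271),(317,315)]: print(plane(c,*p,56).round(1))
print(totool([574.8,404.4,150])[0].round(4))
E
python3 -m handwheel '[[0.05,0.0025,0,0],[0.1,0.0025,0,0],[0.102,0.0025,0.01,0],[0.102,0.0025,0.01,0],[0.102,0.0025,0.01,0]]'
python3 - <<'E'
from h import *
d,s=totool([574.8,404.4,70]); print(d.round(4),s["eef_pos"])
E
```

```text
[572.7 322.8  56. ]
[571.5 286.6  56. ]
[571.1 251.5  56. ]
[0.1017 0.0019 0.0104]
clock: 39.67
eef_pos: [575.6, 403.7, 150.2]
eef_rot: [3.131, 0.007, 1.545]
wrist_force: [-0.1, -1.0, 0.8]
finger_gap: 66.0
[ 0.0012 -0.0017  0.0802] [575.58829423 403.74139249 150.22967488]
```

```bash
python3 -m handwheel '[[0.001,-0.0015,0.04,0],[0.001,-0.0015,0.08,0],[0.001,-0.0015,0.08,0],[0.001,-0.0015,0.08,0]]'
python3 -m handwheel '[[0,0,0,0],[0,0,0,0],[0,0,0,0],[0,0,0,0],[0,0,0,0]]' 1 20
python3 -m handwheel '[[0,0,0,0],[0,0,0,0],[0,0,0,0]]'
python3 -m handwheel '[[-0.012,0,0,0],[-0.025,0,0,0],[-0.04,0,0,0],[-0.055,0,0,0],[-0.07,-0.0002,0,0]]'
python3 -m handwheel '[[-0.012,0,0,0],[-0.025,0,0,0],[-0.04,-0.0002,0,0],[-0.055,-0.0002,0,0],[-0.07,-0.0003,0,0]]'
```

```text
clock: 40.17
eef_pos: [575.9, 404.2, 72.5]
eef_rot: [3.129, 0.006, 1.545]
wrist_force: [-0.6, 0.2, 0.8]
finger_gap: 65.8
clock: 40.8
eef_pos: [575.8, 404.2, 72.4]
eef_rot: [3.129, 0.006, 1.545]
wrist_force: [-0.3, -0.3, 0.5]
finger_gap: 19.0
clock: 41.18
eef_pos: [575.0, 404.3, 72.4]
eef_rot: [3.131, 0.006, 1.545]
wrist_force: [-4.8, -1.0, 3.1]
finger_gap: 16.4
clock: 41.8
eef_pos: [572.6, 333.0, 72.4]
eef_rot: [3.132, 0.006, 1.545]
wrist_force: [-1.9, 3.1, -2.9]
finger_gap: 16.2
clock: 42.42
eef_pos: [570.2, 261.9, 72.4]
eef_rot: [3.133, 0.007, 1.544]
wrist_force: [-0.9, 2.3, -9.4]
finger_gap: 16.2
```

```bash
python3 -m handwheel '[[-0.012,0,0,0],[-0.025,0,0,0],[-0.035,-0.0002,0,0],[-0.042,-0.0002,0,0],[-0.042,-0.0002,0,0]]'
python3 -m handwheel '[[-0.003,0,0,0],[-0.006,0,0,0],[-0.009,0,0,0],[-0.009,0,0,0]]'
```

```text
clock: 43.05
eef_pos: [568.8, 219.1, 72.4]
eef_rot: [3.133, 0.008, 1.544]
wrist_force: [-1.4, -1.2, -10.8]
finger_gap: 16.3
clock: 43.55
eef_pos: [568.6, 212.6, 72.8]
eef_rot: [3.132, 0.004, 1.545]
wrist_force: [0.0, 17.9, -12.9]
finger_gap: 15.8
```

Stop reached (18 N of push-back). Now release and look at the knobs from above.

```bash
python3 -m handwheel '[[0.002,0,0,0],[0.002,0,0,0],[0.002,0,0,0],[0.002,0,0,0],[0.002,0,0,0]]' 0.4
python3 -m handwheel '[[0,0,-0.05,0],[0,0,-0.11,0],[-0.03,0,-0.16,0],[-0.08,0,-0.2,0],[-0.13,0,-0.215,0]]'
python3 -m handwheel '[[0,0,0,0],[0,0,0,0]]'
python3 - <<'E'
from h import *
s=read_state(); print(s["eef_pos"],s["eef_rot"])
c,im=snap("wrist","w9"); np.save("c9.npy",c,allow_pickle=True)
cv2.imwrite("pics/crop9.png",cv2.resize(im[60:320,190:450],(780,780))[:600] if 0 else cv2.resize(im[50:320,160:480],(711,600)))
E
```

```text
clock: 44.18
eef_pos: [568.8, 214.5, 72.9]
eef_rot: [3.132, 0.004, 1.545]
wrist_force: [-0.0, -0.0, -0.2]
finger_gap: 56.2
clock: 44.8
eef_pos: [563.5, 84.2, 291.0]
eef_rot: [3.128, 0.003, 1.546]
wrist_force: [0.2, -0.1, -0.2]
finger_gap: 56.4
clock: 45.05
eef_pos: [563.4, 84.5, 290.8]
eef_rot: [3.128, 0.003, 1.545]
wrist_force: [0.9, 0.7, 0.3]
finger_gap: 56.4
[563.43352217  84.46220235 290.83184819] [3.12835847 0.00334728 1.54516708]
```

View pics/crop9.png

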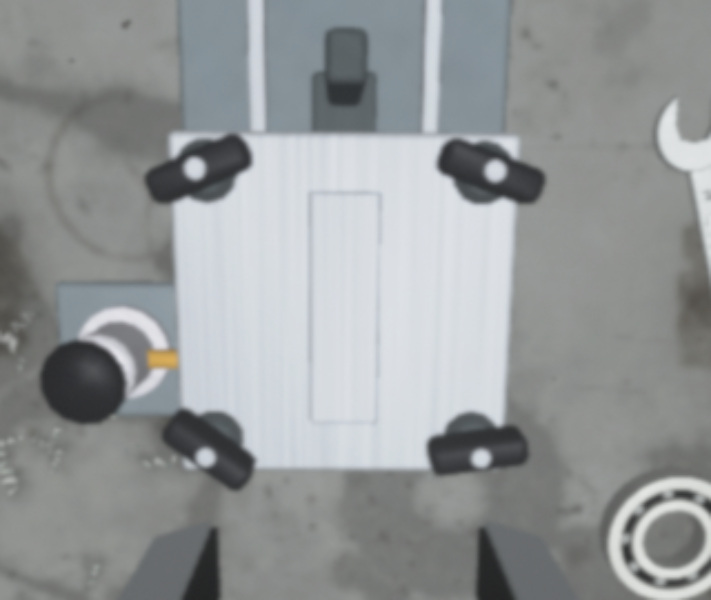

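The crop shows all four knobs with white centre dots: A (195,167), B (494,171), C (481,458), D (205,457). The bars lie at about +22°, -20°, +9° and -38° in the image, and the pump head is at (84,381). I'll compute their world poses.

```bash
cat > knob.py <<'E'
from h import *
def knobs(img,c,guess,z=106,r=26):
    g=cv2.cvtColor(cv2.imread(img),6); out={}
    for k,(u,v) in guess.items():
        Y,X=np.mgrid[:480,:640]
        m=((g<48)&(np.hypot(X-u,Y-v)<r)).astype(np.uint8)
        m=cv2.morphologyEx(m,cv2.MORPH_CLOSE,np.ones((9,9)))
        cn=max(cv2.findContours(m,0,2)[0],key=cv2.contourArea)
        b=cv2.boxPoints(cv2.minAreaRect(cn)); P=np.array([plane(c,*q,z)[:2] for q in b])
        e=[P[1]-P[0],P[2]-P[1]]; e=max(e,key=np.linalg.norm); a=np.degrees(np.arctan2(e[1],e[0]))
        out[k]=(plane(c,u,v,z)[:2].round(1),P.mean(0).round(1),round((a+90)%180-90,1),np.linalg.norm(P[1]-P[0]).round(),np.linalg.norm(P[2]-P[1]).round())
    return out
E
python3 - <<'E'
from knob import *
c=np.load("c9.npy",allow_pickle=True).item()
gs={k:(160+x/2.222,50+y/2.222) for k,(x,y) in dict(A=(195,167),B=(494,171),C=(481,458),D=(205,457)).items()}
for k,v in knobs("pics/w9.png",c,gs).items(): print(k,gs[k],*v)
for n,(x,y),z in [("pump",(84,381),96),("handle",(347,48),105)]: print(n,plane(c,160+x/2.222,50+y/2.222,z).round(1))
E
```

```text
Traceback (most recent call last):
  File "knob.py", line 8, in knobs
    cn=max(cv2.findContours(m,0,2)[0],key=cv2.contourArea)
ValueError: max() iterable argument is empty
```

```bash
sed -i 's/g<48/g<th/; s/z=106,r=26/z=106,r=26,th=60/' knob.py; python3 - <<'E'
from knob import *
c=np.load("c9.npy",allow_pickle=True).item()
gs={k:(160+x/2.222,50+y/2.222) for k,(x,y) in dict(A=(195,167),B=(494,171),C=(481,458),D=(205,457)).items()}
g=cv2.cvtColor(cv2.imread("pics/w9.png"),6); print(g[int(gs["A"][1]),215:280].tolist())
for th in (65,75):
  for k,v in knobs("pics/w9.png",c,gs,th=th).items(): print(k,*v)
for n,(x,y),z in [("pump",(84,381),96),("handle",(347,48),105)]: print(n,plane(c,160+x/2.222,50+y/2.222,z).round(1))
E
```

```text
[139, 137, 134, 131, 130, 130, 132, 135, 137, 139, 138, 132, 118, 103, 89, 75, 65, 57, 53, 52, 53, 54, 55, 57, 59, 61, 81, 124, 173, 204, 215, 216, 216, 216, 215, 209, 187, 143, 97, 74, 70, 71, 69, 68, 66, 64, 62, 60, 58, 56, 54, 53, 53, 56, 64, 84, 120, 162, 196, 213, 219, 218, 217, 218, 219]
A [509.6 174.7] [510.3 174.1] 21.6 40.0 15.0
B [624.5 170.5] [623.2 170.7] -19.8 14.0 39.0
C [621.4  55. ] [619.8  59.1] 5.5 39.0 16.0
D [505.7  58.7] [507.4  62.7] -38.5 17.0 39.0
A [509.6 174.7] [510.3 174. ] 21.9 40.0 16.0
B [624.5 170.5] [623.3 170.6] -18.7 16.0 40.0
C [621.4  55. ] [619.6  59.4] 5.8 40.0 18.0
D [505.7  58.7] [507.6  62.8] -38.2 18.0 40.0
pump [455.6  90.4  96. ]
handle [569.  215.7 105. ]
```

```bash
python3 -m handwheel '[[0,0,0.02,-10.5],[0,0,0.04,-21],[0,0,0.06,-31.5],[0,0,0.08,-42],[0,0,0.1,-52.5]]' 0.62
python3 -m handwheel '[[0,0,0,-10.5],[0,0,0,-21],[0,0,0,-31.5],[0,0,0,-42],[0,0,0,-52.5]]'
python3 -m handwheel '[[0,0,0,-8],[0,0,0,-8],[0,0,0,-8]]'
cat > k.py <<'E'
import sys
from h import *
x,y,z,th=map(float,sys.argv[1:]); d,s=totool([x,y,z]); e=(np.degrees(s["eef_rot"][2])-th+90)%180-90
print("d",d.round(4),"turn",round(e,1),"j6",s["joints"][5].round(2),s["eef_rot"].round(3),s["finger_gap"].round(1))
E
python3 k.py 509.3 174.5 130 21.7
```

```text
clock: 45.72
eef_pos: [564.2, 85.9, 188.9]
eef_rot: [3.138, 0.011, 2.47]
wrist_force: [0.4, -0.1, 0.3]
finger_gap: 35.9
clock: 46.35
eef_pos: [563.9, 87.2, 188.0]
eef_rot: [-3.136, 0.008, -2.889]
wrist_force: [-0.4, 0.3, 1.0]
finger_gap: 35.5
clock: 46.72
eef_pos: [563.8, 87.8, 187.6]
eef_rot: [-3.135, 0.007, -2.752]
wrist_force: [0.6, -0.3, -0.5]
finger_gap: 35.6Traceback (most recent call last):
  File "k.py", line 4, in <module>
    print("d",d.round(4),"turn",round(e,1),"j6",s["joints"][5].round(2),s["eef_rot"].round(3),s["finger_gap"].round(1))
                                                                                              ^^^^^^^^^^^^^^^^^^^^^
AttributeError: 'float' object has no attribute 'round'
```

```bash
sed -i 's/s\["finger_gap"\].round(1)/round(s["finger_gap"],1)/' k.py; python3 k.py 509.3 174.5 130 21.7
```

```text
d [0.0178 0.1013 0.0567] turn 0.6 j6 -1.87 [-3.135  0.007 -2.752] 35.6
```

```bash
python3 -m handwheel '[[0.009,0.05,0.01,0.6],[0.018,0.1,0.02,0.6],[0.018,0.101,0.05,0.6],[0.018,0.101,0.057,0.6],[0.018,0.101,0.057,0.6]]'
python3 -m handwheel '[[0,0,0,0],[0,0,0,0]]'
python3 k.py 509.3 174.5 92 21.7
```

```text
clock: 47.35
eef_pos: [509.5, 173.9, 129.9]
eef_rot: [-3.135, 0.006, -2.764]
wrist_force: [0.4, 0.5, 0.2]
finger_gap: 36.1
clock: 47.6
eef_pos: [510.0, 173.7, 130.7]
eef_rot: [-3.135, 0.008, -2.765]
wrist_force: [-0.3, 0.1, 0.3]
finger_gap: 35.5
d [0.0006 0.0013 0.0387] turn -0.1 j6 -1.68 [-3.135  0.008 -2.765] 35.5
```

```bash
python3 -m handwheel '[[0.0006,0.001,0.02,0],[0.0006,0.001,0.038,0],[0.0006,0.001,0.038,0]]'
python3 -m handwheel '[[0,0,0,0],[0,0,0,0],[0,0,0,0],[0,0,0,0]]' 1 25
python3 -m handwheel '[[0,0,0,0]]'
python3 -m handwheel '[[0,0,0.0005,10],[0,0,0.001,20],[0,0,0.0015,30],[0,0,0.002,40],[0,0,0.002,40]]'
python3 -m handwheel '[[0,0,0.0005,10],[0,0,0.001,20],[0,0,0.0015,30],[0,0,0.0015,30]]'
python3 k.py 509.3 174.5 92 -50
```

```text
clock: 47.98
eef_pos: [509.1, 174.0, 92.1]
eef_rot: [-3.135, 0.006, -2.765]
wrist_force: [-0.7, -0.5, -0.3]
finger_gap: 35.4
clock: 48.48
eef_pos: [509.6, 173.6, 92.6]
eef_rot: [-3.134, 0.007, -2.765]
wrist_force: [3.1, -3.9, -0.3]
finger_gap: 14.0
clock: 48.6
eef_pos: [509.6, 173.5, 92.6]
eef_rot: [-3.134, 0.007, -2.765]
wrist_force: [-0.2, -0.4, -1.5]
finger_gap: 13.5
clock: 49.22
eef_pos: [509.7, 173.5, 91.1]
eef_rot: [-3.14, 0.011, 2.82]
wrist_force: [-1.2, -2.0, 4.4]
finger_gap: 14.0
clock: 49.72
eef_pos: [509.6, 173.6, 89.9]
eef_rot: [3.137, 0.01, 2.298]
wrist_force: [-2.8, -1.8, 3.4]
finger_gap: 14.1
d [ 0.0008  0.0004 -0.0021] turn 1.6 j6 -0.46 [3.137 0.01  2.298] 14.1
```

Knob A turned about 70°. Next is C.

```bash
python3 -m handwheel '[[0,0,0,0],[0,0,0,0],[0,0,0,0]]' 0.62
python3 -m handwheel '[[0,0,-0.025,0],[0,0,-0.05,-10],[0,0,-0.05,-20],[0,0,-0.05,-30],[0,0,-0.05,-40]]'
python3 -m handwheel '[[0,0,0,-10],[0,0,0,-15],[0,0,0,-15],[0,0,0,-15]]'
python3 k.py 621.5 55 130 6.5
```

```text
clock: 50.1
eef_pos: [509.5, 173.7, 89.8]
eef_rot: [3.137, 0.01, 2.299]
wrist_force: [0.3, -1.3, -0.8]
finger_gap: 35.2
clock: 50.72
eef_pos: [509.0, 173.9, 139.7]
eef_rot: [-3.139, 0.01, 3.003]
wrist_force: [0.4, 0.4, -0.1]
finger_gap: 35.6
clock: 51.22
eef_pos: [509.0, 173.9, 139.7]
eef_rot: [-3.136, 0.009, -3.02]
wrist_force: [-0.9, -0.0, 0.1]
finger_gap: 35.7
d [-0.0971 -0.1316  0.0113] turn 0.5 j6 -1.43 [-3.136  0.009 -3.02 ] 35.7
```

```bash
python3 -m handwheel '[[-0.035,-0.045,0,0.5],[-0.07,-0.09,0,0.5],[-0.097,-0.131,0.005,0.5],[-0.097,-0.131,0.011,0.5],[-0.097,-0.131,0.011,0.5]]'
python3 -m handwheel '[[0,0,0,0],[0,0,0,0]]'
python3 k.py 621.5 55 92 6.5
```

```text
clock: 51.85
eef_pos: [620.6, 56.0, 129.5]
eef_rot: [-3.137, 0.007, -3.03]
wrist_force: [0.5, -0.4, 1.2]
finger_gap: 35.9
clock: 52.1
eef_pos: [620.4, 56.9, 129.9]
eef_rot: [-3.137, 0.008, -3.029]
wrist_force: [0.4, -0.7, 0.5]
finger_gap: 35.7
d [-0.0006 -0.0018  0.0379] turn -0.0 j6 -1.65 [-3.137  0.008 -3.029] 35.7
```

```bash
python3 -m handwheel '[[-0.0006,-0.0018,0.02,0],[-0.0006,-0.0018,0.038,0],[-0.0006,-0.0018,0.038,0]]'
python3 -m handwheel '[[0,0,0,0],[0,0,0,0],[0,0,0,0],[0,0,0,0]]' 1 25
python3 -m handwheel '[[0,0,0,0]]'
python3 -m handwheel '[[0,0,0.0005,10],[0,0,0.001,20],[0,0,0.0015,30],[0,0,0.002,40],[0,0,0.002,40]]'
python3 -m handwheel '[[0,0,0.0005,10],[0,0,0.001,20],[0,0,0.0015,30],[0,0,0.0015,30]]'
python3 k.py 621.5 55 92 -63.5
python3 -m handwheel '[[0,0,0,0],[0,0,0,0],[0,0,0,0]]' 0.62
python3 -m handwheel '[[0,0,-0.025,0],[0,0,-0.05,-10],[0,0,-0.05,-20],[0,0,-0.05,-30],[0,0,-0.05,-30]]'
python3 k.py 624.8 171 130 -19
```

```text
clock: 52.48
eef_pos: [620.4, 54.9, 89.5]
eef_rot: [-3.137, 0.004, -3.029]
wrist_force: [0.4, 1.1, -0.2]
finger_gap: 35.8
clock: 52.98
eef_pos: [620.8, 54.6, 90.2]
eef_rot: [-3.136, 0.005, -3.029]
wrist_force: [0.8, -4.2, 4.2]
finger_gap: 13.7
clock: 53.1
eef_pos: [620.9, 54.4, 90.4]
eef_rot: [-3.136, 0.005, -3.029]
wrist_force: [-0.7, -1.1, 0.5]
finger_gap: 13.8
clock: 53.72
eef_pos: [621.0, 54.6, 88.7]
eef_rot: [-3.142, 0.008, 2.553]
wrist_force: [0.4, -1.6, 4.6]
finger_gap: 13.7
clock: 54.22
eef_pos: [621.3, 54.8, 87.8]
eef_rot: [3.137, 0.007, 2.028]
wrist_force: [0.1, -1.6, 5.2]
finger_gap: 13.5
d [ 0.0001  0.0003 -0.0042] turn -0.3 j6 -0.42 [3.137 0.007 2.028] 13.5
clock: 54.6
eef_pos: [621.0, 54.9, 87.3]
eef_rot: [3.138, 0.006, 2.028]
wrist_force: [0.4, 0.6, 0.6]
finger_gap: 35.7
clock: 55.22
eef_pos: [620.5, 55.2, 137.1]
eef_rot: [3.141, 0.007, 2.551]
wrist_force: [-0.3, -0.8, -0.8]
finger_gap: 35.8
d [0.061  0.0986 0.0067] turn -14.9 j6 -0.95 [3.141 0.007 2.551] 35.8
```

```bash
python3 -m handwheel '[[0,0,0,-10],[0,0,0,-14.9],[0,0,0,-14.9],[0,0,0,-14.9]]'
python3 k.py 624.8 171 130 -19
```

```text
clock: 55.72
eef_pos: [620.5, 55.2, 137.0]
eef_rot: [-3.14, 0.007, 2.807]
wrist_force: [-0.0, 0.7, -0.7]
finger_gap: 36.0
d [0.034  0.1108 0.0066] turn -0.2 j6 -1.2 [-3.14   0.007  2.807] 36.0
```

```bash
python3 -m handwheel '[[0.017,0.055,0,0],[0.034,0.11,0,0],[0.034,0.111,0.006,0],[0.034,0.111,0.006,0],[0.034,0.111,0.006,0]]'
python3 -m handwheel '[[0,0,0,0],[0,0,0,0]]'
python3 k.py 624.8 171 92 -19
```

```text
clock: 56.35
eef_pos: [625.0, 170.0, 130.7]
eef_rot: [-3.14, 0.007, 2.805]
wrist_force: [-0.1, 0.8, 0.2]
finger_gap: 35.8
clock: 56.6
eef_pos: [625.2, 169.2, 130.9]
eef_rot: [-3.14, 0.007, 2.803]
wrist_force: [-0.4, 0.9, -0.6]
finger_gap: 35.7
d [0.0012 0.0016 0.0389] turn -0.4 j6 -1.02 [-3.14   0.007  2.803] 35.7
```

```bash
python3 -m handwheel '[[0.001,0.0016,0.02,0],[0.001,0.0016,0.039,0],[0.001,0.0016,0.039,0]]'
python3 -m handwheel '[[0,0,0,0],[0,0,0,0],[0,0,0,0],[0,0,0,0]]' 1 25
python3 -m handwheel '[[0,0,0,0]]'
python3 -m handwheel '[[0,0,0.0005,10],[0,0,0.001,20],[0,0,0.0015,30],[0,0,0.002,40],[0,0,0.002,40]]'
python3 -m handwheel '[[0,0,0.0005,10],[0,0,0.001,20],[0,0,0.0015,30],[0,0,0.0015,30]]'
python3 k.py 624.8 171 92 -89
python3 -m handwheel '[[0,0,0,0],[0,0,0,0],[0,0,0,0]]' 0.62
python3 -m handwheel '[[0,0,-0.025,0],[0,0,-0.05,-10],[0,0,-0.05,-20],[0,0,-0.05,-30],[0,0,-0.05,-40]]'
python3 -m handwheel '[[0,0,0,-10],[0,0,0,-10],[0,0,0,-10]]'
python3 k.py 506 58.5 130 -38.3
```

```text
clock: 56.98
eef_pos: [623.9, 170.7, 89.2]
eef_rot: [-3.138, 0.003, 2.803]
wrist_force: [-0.1, 0.3, -0.1]
finger_gap: 35.8
clock: 57.48
eef_pos: [624.0, 170.5, 89.5]
eef_rot: [-3.138, 0.004, 2.803]
wrist_force: [-1.5, -2.8, 2.5]
finger_gap: 14.1
clock: 57.6
eef_pos: [624.0, 170.4, 89.6]
eef_rot: [-3.138, 0.004, 2.803]
wrist_force: [-1.3, -1.4, 1.0]
finger_gap: 14.0
clock: 58.22
eef_pos: [624.3, 170.7, 88.2]
eef_rot: [3.141, 0.006, 2.106]
wrist_force: [-0.2, 1.2, 3.4]
finger_gap: 13.8
clock: 58.72
eef_pos: [624.6, 170.9, 87.2]
eef_rot: [3.137, 0.004, 1.587]
wrist_force: [0.3, 1.0, 5.0]
finger_gap: 13.7
d [ 0.0001  0.0002 -0.0048] turn -0.1 j6 0.2 [3.137 0.004 1.587] 13.7
clock: 59.1
eef_pos: [624.5, 170.9, 86.8]
eef_rot: [3.138, 0.004, 1.588]
wrist_force: [-0.3, 0.0, -0.6]
finger_gap: 35.4
clock: 59.72
eef_pos: [624.2, 171.1, 136.6]
eef_rot: [3.142, 0.005, 2.293]
wrist_force: [-0.2, 0.1, 0.0]
finger_gap: 35.6
clock: 60.1
eef_pos: [624.1, 171.1, 136.5]
eef_rot: [-3.141, 0.005, 2.464]
wrist_force: [-0.6, -0.5, -0.1]
finger_gap: 35.8
d [ 0.0214 -0.1618  0.0066] turn -0.5 j6 -0.68 [-3.141  0.005  2.464] 35.8
```

```bash
python3 -m handwheel '[[0.007,-0.055,0,0],[0.014,-0.11,0,0],[0.021,-0.16,0,-0.5],[0.0214,-0.162,0.006,-0.5],[0.0214,-0.162,0.006,-0.5]]'
python3 -m handwheel '[[0,0,0,0],[0,0,0,0]]'
python3 k.py 506 58.5 91 -38.3
```

```text
clock: 60.72
eef_pos: [506.3, 58.5, 130.6]
eef_rot: [-3.141, 0.005, 2.47]
wrist_force: [0.9, 1.2, 0.8]
finger_gap: 35.8
clock: 60.98
eef_pos: [506.6, 59.0, 130.4]
eef_rot: [-3.141, 0.005, 2.471]
wrist_force: [0.3, 0.2, -0.3]
finger_gap: 35.9
d [ 0.0004 -0.0008  0.0394] turn -0.1 j6 -0.85 [-3.141  0.005  2.471] 35.9
```

```bash
python3 -m handwheel '[[0.0004,-0.0008,0.02,0],[0.0004,-0.0008,0.039,0],[0.0004,-0.0008,0.039,0]]'
python3 -m handwheel '[[0,0,0,0],[0,0,0,0],[0,0,0,0],[0,0,0,0]]' 1 25
python3 -m handwheel '[[0,0,0,0]]'
python3 -m handwheel '[[0,0,0.0005,10],[0,0,0.001,20],[0,0,0.0015,30],[0,0,0.002,40],[0,0,0.002,40]]'
python3 -m handwheel '[[0,0,0.0005,10],[0,0,0.001,20],[0,0,0.0015,30],[0,0,0.0015,30]]'
python3 k.py 506 58.5 92 -108.3
python3 -m handwheel '[[0,0,0,0],[0,0,0,0],[0,0,0,0]]' 0.62
python3 -m handwheel '[[0,0,-0.04,0],[0,0,-0.1,-10],[0,0,-0.15,-20],[0,0,-0.15,-20]]'
python3 k.py 563 84 290 90
```

```text
clock: 61.35
eef_pos: [505.5, 58.7, 90.4]
eef_rot: [-3.139, 0.003, 2.471]
wrist_force: [0.5, -0.1, -0.4]
finger_gap: 35.8
clock: 61.85
eef_pos: [505.4, 58.4, 90.6]
eef_rot: [-3.138, 0.003, 2.471]
wrist_force: [-2.7, -3.8, 0.8]
finger_gap: 13.7
clock: 61.98
eef_pos: [505.3, 58.2, 90.7]
eef_rot: [-3.138, 0.003, 2.471]
wrist_force: [-2.1, -2.1, -0.4]
finger_gap: 14.1
clock: 62.6
eef_pos: [505.5, 58.2, 88.9]
eef_rot: [3.142, 0.005, 1.774]
wrist_force: [-2.0, -3.6, 1.6]
finger_gap: 13.8
clock: 63.1
eef_pos: [505.6, 58.1, 87.5]
eef_rot: [3.139, 0.004, 1.255]
wrist_force: [-2.2, -4.0, 1.7]
finger_gap: 13.5
d [ 0.0005  0.0002 -0.0045] turn 0.2 j6 0.36 [3.139 0.004 1.255] 13.5
clock: 63.48
eef_pos: [505.7, 58.2, 87.5]
eef_rot: [3.138, 0.004, 1.256]
wrist_force: [-0.1, -0.2, 1.3]
finger_gap: 35.3
clock: 63.98
eef_pos: [506.6, 59.1, 241.1]
eef_rot: [3.133, 0.005, 1.608]
wrist_force: [-0.6, 0.4, -0.9]
finger_gap: 35.8
d [ 0.0225  0.0576 -0.0485] turn 2.1 j6 0.01 [3.133 0.005 1.608] 35.8
```

```bash
python3 -m handwheel '[[0.012,0.03,-0.03,0],[0.0225,0.058,-0.048,0],[0.0225,0.058,-0.048,0],[0.0225,0.058,-0.048,0]]'
python3 - <<'E'
from h import *
s=read_state(); print(s["eef_pos"],s["eef_rot"])
c,im=snap("wrist","w10"); np.save("c10.npy",c,allow_pickle=True)
cv2.imwrite("pics/crop10.png",cv2.resize(im[50:320,160:480],(711,600)))
E
```

```text
clock: 64.47
eef_pos: [562.6, 83.8, 287.8]
eef_rot: [3.136, 0.005, 1.608]
wrist_force: [-0.3, 0.2, 0.3]
finger_gap: 36.0
[562.64529066  83.79282035 287.7821696 ] [3.13590865 0.00482129 1.60777642]
```

View pics/crop10.png

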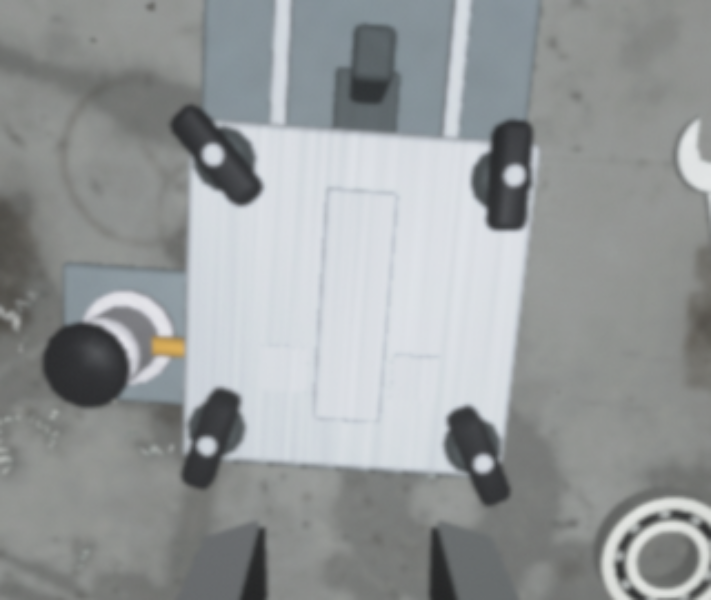

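The crop shows all four bars turned about 70° clockwise (A pointing down-right, B near vertical, C down-right, D near vertical leaning right), with the plate square. Round two starts with A.

```bash
python3 -m handwheel '[[0,0,0.03,-10],[0,0,0.06,-20],[0,0,0.09,-30],[0,0,0.12,-39.6],[0,0,0.15,-39.6]]' 0.62
python3 -m handwheel '[[0,0,0,0],[0,0,0,0]]'
python3 k.py 509.3 174.5 130 -48.3
```

```text
clock: 65.15
eef_pos: [562.5, 82.6, 136.7]
eef_rot: [3.141, 0.007, 2.301]
wrist_force: [0.8, 1.2, -0.2]
finger_gap: 35.9
clock: 65.4
eef_pos: [562.5, 82.5, 137.6]
eef_rot: [3.14, 0.008, 2.301]
wrist_force: [-0.2, 0.5, 0.2]
finger_gap: 35.9
d [0.1041 0.0216 0.0069] turn 0.1 j6 -0.64 [3.14  0.008 2.301] 35.9
```

```bash
python3 - <<'E'
from knob import *
c=np.load("c10.npy",allow_pickle=True).item()
gs={k:(160+x/2.222,50+y/2.222) for k,(x,y) in dict(A=(213,154),B=(514,175),C=(483,463),D=(206,446)).items()}
for k,v in knobs("pics/w10.png",c,gs,th=70,z=102).items(): print(k,*v)
E
```

```text
A [508.7 175.2] [509.6 175.2] -49.4 15.0 41.0
B [624.9 172. ] [622.3 172.2] -88.5 38.0 15.0
C [622.2  55.3] [619.9  58.3] -63.8 14.0 43.0
D [505.5  58.5] [506.7  61.6] 72.0 43.0 14.0
```

Angles are confirmed: A -48, B -89, C -64, D -108. Moving to A.

```bash
python3 -m handwheel '[[0.05,0.01,0,0],[0.1,0.021,0,0],[0.104,0.0216,0.006,0],[0.104,0.0216,0.006,0],[0.104,0.0216,0.006,0]]'
python3 -m handwheel '[[0,0,0,0],[0,0,0,0]]'
python3 k.py 509.3 174.5 89 -48.3
```

```text
clock: 66.03
eef_pos: [510.0, 173.6, 131.4]
eef_rot: [3.139, 0.008, 2.299]
wrist_force: [-0.1, -0.3, -0.1]
finger_gap: 35.3
clock: 66.28
eef_pos: [510.4, 173.0, 131.5]
eef_rot: [3.139, 0.008, 2.298]
wrist_force: [0.5, 0.1, 0.4]
finger_gap: 36.0
d [0.0021 0.0001 0.0425] turn -0.0 j6 -0.46 [3.139 0.008 2.298] 36.0
```

```bash
python3 -m handwheel '[[0.002,0,0.02,0],[0.002,0,0.0425,0],[0.002,0,0.0425,0]]'
python3 -m handwheel '[[0,0,0,0],[0,0,0,0],[0,0,0,0],[0,0,0,0]]' 1 35
python3 -m handwheel '[[0,0,0,0]]'
python3 -m handwheel '[[0,0,0.0005,10],[0,0,0.001,20],[0,0,0.0015,30],[0,0,0.002,40],[0,0,0.002,40]]'
python3 -m handwheel '[[0,0,0.0005,8],[0,0,0.001,15],[0,0,0.001,20],[0,0,0.001,20]]'
python3 -c "
from h import *
print(read_state()['moment'])"
python3 -m handwheel '[[0,0,0,3],[0,0,0.0003,6],[0,0,0.0003,9],[0,0,0.0003,9]]'
python3 k.py 509.3 174.5 92 -115
python3 -c "
from h import *
print(read_state()['moment'])"
```

```text
clock: 66.65
eef_pos: [508.7, 174.0, 87.8]
eef_rot: [-3.141, 0.007, 2.298]
wrist_force: [0.4, 0.7, 0.5]
finger_gap: 36.0
clock: 67.15
eef_pos: [508.9, 173.9, 88.3]
eef_rot: [3.141, 0.007, 2.298]
wrist_force: [-0.5, -1.9, 2.5]
finger_gap: 13.7
clock: 67.28
eef_pos: [508.8, 173.9, 88.3]
eef_rot: [3.141, 0.007, 2.298]
wrist_force: [0.0, -0.5, -0.6]
finger_gap: 13.8
clock: 67.9
eef_pos: [509.1, 174.2, 86.9]
eef_rot: [3.136, 0.005, 1.597]
wrist_force: [-3.8, 0.5, 5.0]
finger_gap: 13.6
clock: 68.4
eef_pos: [509.3, 174.4, 86.4]
eef_rot: [3.134, 0.002, 1.247]
wrist_force: [-4.1, -0.1, 5.1]
finger_gap: 13.6
[-0.27649511 -0.01693757 -0.0139877 ]
clock: 68.9
eef_pos: [509.7, 174.7, 86.5]
eef_rot: [3.132, 0.0, 1.092]
wrist_force: [0.3, 1.6, 3.4]
finger_gap: 14.5
d [-0.0003 -0.0002 -0.0055] turn -2.5 j6 0.75 [3.132 0.    1.092] 14.5
[ 0.17460214 -0.38300843  0.81136354]
```

Stop reached on A (0.8 N m, jaws prised to 14.5 mm). Now C.

```bash
python3 -m handwheel '[[0,0,0,-1.5],[0,0,0,-1.5],[0,0,0,-1.5]]' 0.62
python3 -m handwheel '[[0,0,-0.025,0],[0,0,-0.05,-10],[0,0,-0.05,-20],[0,0,-0.05,-30],[0,0,-0.05,-40]]'
python3 -m handwheel '[[0,0,0,-10],[0,0,0,-13],[0,0,0,-13],[0,0,0,-13]]'
python3 k.py 621.5 55 130 -63.8
```

```text
clock: 69.28
eef_pos: [509.6, 174.6, 86.3]
eef_rot: [3.133, 0.0, 1.118]
wrist_force: [-0.4, -0.4, 0.5]
finger_gap: 35.2
clock: 69.9
eef_pos: [509.1, 174.8, 136.3]
eef_rot: [3.135, 0.006, 1.822]
wrist_force: [-0.3, -0.3, 0.7]
finger_gap: 35.8
clock: 70.4
eef_pos: [509.1, 174.7, 136.3]
eef_rot: [3.137, 0.007, 2.047]
wrist_force: [0.3, -0.6, -0.9]
finger_gap: 35.6
d [-0.1578  0.045   0.0076] turn 1.1 j6 -0.21 [3.137 0.007 2.047] 35.6
```

```bash
python3 -m handwheel '[[-0.055,0.016,0,0],[-0.11,0.032,0,0],[-0.157,0.045,0,1],[-0.158,0.045,0.006,1],[-0.158,0.045,0.006,1]]'
python3 -m handwheel '[[0,0,0,0],[0,0,0,0]]'
python3 k.py 621.5 55 89 -63.8
```

```text
clock: 71.03
eef_pos: [620.9, 55.2, 130.7]
eef_rot: [3.138, 0.006, 2.029]
wrist_force: [0.0, 0.4, -0.0]
finger_gap: 36.0
clock: 71.28
eef_pos: [620.6, 56.1, 131.1]
eef_rot: [3.138, 0.007, 2.03]
wrist_force: [-0.1, 0.4, -0.1]
finger_gap: 35.9
d [-0.0011  0.0002  0.0421] turn 0.1 j6 -0.42 [3.138 0.007 2.03 ] 35.9
```

```bash
python3 -m handwheel '[[-0.001,0,0.02,0],[-0.001,0,0.042,0],[-0.001,0,0.042,0]]'
python3 -m handwheel '[[0,0,0,0],[0,0,0,0],[0,0,0,0],[0,0,0,0]]' 1 35
python3 -m handwheel '[[0,0,0,0]]'
python3 -m handwheel '[[0,0,0.0005,10],[0,0,0.001,20],[0,0,0.0015,30],[0,0,0.002,40],[0,0,0.002,40]]'
python3 -m handwheel '[[0,0,0.0005,8],[0,0,0.001,15],[0,0,0.001,20],[0,0,0.001,20]]'
python3 -m handwheel '[[0,0,0,3],[0,0,0.0003,6],[0,0,0.0003,7],[0,0,0.0003,7]]'
python3 k.py 621.5 55 92 -131
python3 -c "
from h import *
print(read_state()['moment'])"
```

```text
clock: 71.65
eef_pos: [620.4, 55.4, 88.0]
eef_rot: [3.14, 0.005, 2.031]
wrist_force: [-0.5, -0.6, -0.6]
finger_gap: 35.9
clock: 72.15
eef_pos: [620.7, 55.4, 88.6]
eef_rot: [3.139, 0.006, 2.03]
wrist_force: [1.2, -0.0, 3.4]
finger_gap: 13.7
clock: 72.28
eef_pos: [620.8, 55.4, 88.9]
eef_rot: [3.139, 0.006, 2.03]
wrist_force: [0.6, 0.6, 1.1]
finger_gap: 13.8
clock: 72.9
eef_pos: [621.5, 55.1, 87.5]
eef_rot: [3.134, 0.003, 1.333]
wrist_force: [4.8, -1.9, 3.8]
finger_gap: 13.8
clock: 73.4
eef_pos: [622.0, 54.8, 86.8]
eef_rot: [3.132, -0.001, 0.988]
wrist_force: [5.4, -2.4, 2.5]
finger_gap: 13.8
clock: 73.9
eef_pos: [621.9, 54.3, 86.4]
eef_rot: [3.132, -0.001, 0.87]
wrist_force: [2.0, -5.1, 2.1]
finger_gap: 14.1
d [ 0.0003 -0.0007 -0.0056] turn 0.8 j6 0.73 [ 3.132e+00 -1.000e-03  8.700e-01] 14.1
[-1.04393087 -0.18119129  0.48570747]
```

```bash
python3 -m handwheel '[[0,0,0,-1],[0,0,0,-1],[0,0,0,-1]]' 0.62
python3 -m handwheel '[[0,0,-0.025,0],[0,0,-0.05,-10],[0,0,-0.05,-20],[0,0,-0.05,-30],[0,0,-0.05,-40]]'
python3 -m handwheel '[[0,0,0,0],[0,0,0,0]]'
python3 k.py 624.8 171 130 -89
```

```text
clock: 74.28
eef_pos: [621.7, 54.4, 86.1]
eef_rot: [3.132, -0.001, 0.888]
wrist_force: [0.3, 0.2, -0.5]
finger_gap: 35.3
clock: 74.9
eef_pos: [621.2, 54.9, 136.0]
eef_rot: [3.134, 0.005, 1.592]
wrist_force: [0.1, -0.1, 0.0]
finger_gap: 35.8
clock: 75.15
eef_pos: [621.1, 54.9, 135.9]
eef_rot: [3.135, 0.005, 1.589]
wrist_force: [-0.4, 0.0, -0.1]
finger_gap: 36.1
d [0.116  0.0057 0.0054] turn 0.0 j6 0.02 [3.135 0.005 1.589] 36.1
```

```bash
python3 -m handwheel '[[0.058,0.003,0,0],[0.115,0.0057,0,0],[0.116,0.0057,0.005,0],[0.116,0.0057,0.005,0],[0.116,0.0057,0.005,0]]'
python3 -m handwheel '[[0,0,0,0],[0,0,0,0]]'
python3 k.py 624.8 171 87 -89
```

```text
clock: 75.78
eef_pos: [625.0, 169.7, 130.5]
eef_rot: [3.135, 0.006, 1.587]
wrist_force: [0.3, 0.2, -0.9]
finger_gap: 35.7
clock: 76.03
eef_pos: [625.1, 169.0, 130.7]
eef_rot: [3.134, 0.006, 1.585]
wrist_force: [0.9, 0.2, -0.7]
finger_gap: 36.0
d [ 0.0022 -0.0006  0.0437] turn -0.2 j6 0.2 [3.134 0.006 1.585] 36.0
```

```bash
python3 -m handwheel '[[0.002,-0.0005,0.02,0],[0.002,-0.0005,0.042,0],[0.002,-0.0005,0.042,0]]'
python3 -m handwheel '[[0,0,0,0],[0,0,0,0],[0,0,0,0],[0,0,0,0]]' 1 35
python3 -m handwheel '[[0,0,0,0]]'
python3 -m handwheel '[[0,0,0.0005,10],[0,0,0.001,20],[0,0,0.0015,30],[0,0,0.002,40],[0,0,0.002,40]]'
python3 -m handwheel '[[0,0,0.0005,8],[0,0,0.001,15],[0,0,0.001,20],[0,0,0.001,20]]'
python3 -m handwheel '[[0,0,0,3],[0,0,0.0003,6],[0,0,0.0003,7.5],[0,0,0.0003,7.5]]'
python3 k.py 624.8 171 92 -156
python3 -c "
from h import *
print(read_state()['moment'])"
```

```text
clock: 76.4
eef_pos: [623.7, 170.6, 85.9]
eef_rot: [3.139, 0.006, 1.585]
wrist_force: [-0.5, 0.4, 0.4]
finger_gap: 36.1
clock: 76.9
eef_pos: [624.2, 170.7, 86.5]
eef_rot: [3.137, 0.006, 1.585]
wrist_force: [3.9, 0.8, 0.8]
finger_gap: 13.9
clock: 77.03
eef_pos: [624.3, 170.7, 86.7]
eef_rot: [3.136, 0.006, 1.585]
wrist_force: [0.3, 0.1, -0.7]
finger_gap: 13.6
clock: 77.65
eef_pos: [624.6, 170.7, 85.1]
eef_rot: [3.133, 0.001, 0.888]
wrist_force: [1.9, 0.7, 2.5]
finger_gap: 14.0
clock: 78.15
eef_pos: [624.8, 170.6, 84.4]
eef_rot: [3.133, -0.003, 0.543]
wrist_force: [1.4, 0.7, 3.3]
finger_gap: 13.7
clock: 78.65
eef_pos: [624.8, 170.6, 84.2]
eef_rot: [3.133, -0.004, 0.415]
wrist_force: [2.7, -0.2, 2.4]
finger_gap: 13.9
d [ 0.0002 -0.0003 -0.0078] turn -0.2 j6 1.37 [ 3.133 -0.004  0.415] 13.9
[-0.52426073 -0.86314061  0.11058788]
```

```bash
python3 -m handwheel '[[0,0,0,2],[0,0,0,4],[0,0,0,4]]'
python3 k.py 624.8 171 92 -156
python3 -c "
from h import *
print(read_state()['moment'])"
```

```text
clock: 79.03
eef_pos: [625.3, 170.3, 84.3]
eef_rot: [3.133, -0.006, 0.345]
wrist_force: [6.2, -2.2, 2.0]
finger_gap: 13.9
d [-0.0002 -0.0007 -0.0077] turn -4.2 j6 1.44 [ 3.133 -0.006  0.345] 13.9
[-0.7804835  -1.48383202  0.71845262]
```

B is at its stop (0.72 N m). Last knob: D.

```bash
python3 -m handwheel '[[0,0,0,-1.5],[0,0,0,-1.5],[0,0,0,-1.5]]' 0.62
python3 -m handwheel '[[0,0,-0.025,0],[0,0,-0.05,-10],[0,0,-0.05,-20],[0,0,-0.05,-30],[0,0,-0.05,-40]]'
python3 -m handwheel '[[0,0,0,-10],[0,0,0,-10.5],[0,0,0,-10.5],[0,0,0,-10.5]]'
python3 k.py 506 58.5 130 -108
```

```text
clock: 79.4
eef_pos: [624.9, 170.4, 83.9]
eef_rot: [3.133, -0.004, 0.371]
wrist_force: [0.3, -0.0, 0.2]
finger_gap: 35.4
clock: 80.03
eef_pos: [624.3, 170.8, 133.8]
eef_rot: [3.133, 0.003, 1.075]
wrist_force: [0.4, -1.0, -1.1]
finger_gap: 35.8
clock: 80.53
eef_pos: [624.3, 170.7, 133.8]
eef_rot: [3.134, 0.004, 1.255]
wrist_force: [1.3, -0.4, -0.4]
finger_gap: 36.0
d [-0.1434 -0.0777  0.0037] turn -0.1 j6 0.53 [3.134 0.004 1.255] 36.0
```

```bash
python3 -m handwheel '[[-0.05,-0.026,0,0],[-0.1,-0.054,0,0],[-0.143,-0.0777,0,0],[-0.1434,-0.0777,0.003,0],[-0.1434,-0.0777,0.003,0]]'
python3 -m handwheel '[[0,0,0,0],[0,0,0,0]]'
python3 k.py 506 58.5 87 -108
```

```text
clock: 81.15
eef_pos: [506.5, 58.7, 130.9]
eef_rot: [3.133, 0.004, 1.254]
wrist_force: [-0.8, 0.2, -0.5]
finger_gap: 35.8
clock: 81.4
eef_pos: [506.9, 59.2, 130.8]
eef_rot: [3.133, 0.004, 1.255]
wrist_force: [-0.7, -0.3, -0.4]
finger_gap: 35.7
d [-0.0008 -0.001   0.0438] turn -0.1 j6 0.37 [3.133 0.004 1.255] 35.7
```

```bash
python3 -m handwheel '[[-0.0008,-0.001,0.02,0],[-0.0008,-0.001,0.043,0],[-0.0008,-0.001,0.043,0]]'
python3 -m handwheel '[[0,0,0,0],[0,0,0,0],[0,0,0,0],[0,0,0,0]]' 1 35
python3 -m handwheel '[[0,0,0,0]]'
python3 -m handwheel '[[0,0,0.0005,10],[0,0,0.001,20],[0,0,0.0015,30],[0,0,0.002,40],[0,0,0.002,40]]'
python3 -m handwheel '[[0,0,0.0005,8],[0,0,0.001,15],[0,0,0.001,20],[0,0,0.001,20]]'
python3 -m handwheel '[[0,0,0,3],[0,0,0.0003,6],[0,0,0.0003,7.5],[0,0,0.0003,7.5]]'
python3 k.py 506 58.5 92 -175
python3 -c "
from h import *
print(read_state()['moment'])"
```

```text
clock: 81.78
eef_pos: [505.4, 58.7, 86.5]
eef_rot: [3.136, 0.005, 1.255]
wrist_force: [0.1, -0.7, 0.1]
finger_gap: 35.7
clock: 82.28
eef_pos: [505.7, 58.7, 86.9]
eef_rot: [3.135, 0.004, 1.255]
wrist_force: [1.1, -0.1, 0.0]
finger_gap: 13.7
clock: 82.4
eef_pos: [505.8, 58.7, 87.0]
eef_rot: [3.135, 0.004, 1.255]
wrist_force: [1.8, -0.9, -1.7]
finger_gap: 13.9
clock: 83.02
eef_pos: [506.0, 58.5, 85.3]
eef_rot: [3.133, -0.001, 0.558]
wrist_force: [1.3, -3.6, 1.8]
finger_gap: 13.6
clock: 83.52
eef_pos: [506.1, 58.2, 84.4]
eef_rot: [3.133, -0.004, 0.213]
wrist_force: [-0.0, -4.2, 1.8]
finger_gap: 13.7
clock: 84.02
eef_pos: [506.0, 58.1, 84.1]
eef_rot: [3.134, -0.005, 0.084]
wrist_force: [-1.2, -2.5, 1.7]
finger_gap: 13.8
d [ 0.0001 -0.0003 -0.0079] turn -0.2 j6 1.54 [ 3.134 -0.005  0.084] 13.8
[-0.51109644  0.14671349  0.19623195]
```

```bash
python3 -m handwheel '[[0,0,0,2],[0,0,0,4],[0,0,0,4]]'
python3 -c "
from h import *
print(read_state()['moment'])"
```

```text
clock: 84.4
eef_pos: [505.6, 58.4, 83.9]
eef_rot: [3.135, -0.005, 0.015]
wrist_force: [-4.9, 0.9, 1.7]
finger_gap: 14.3
[0.34698456 0.93208941 0.73743378]
```

D is at its stop too (0.74 N m). I'll release, rise and take a check view of the knobs, plate and pump.

```bash
python3 -m handwheel '[[0,0,0,-1.5],[0,0,0,-1.5],[0,0,0,-1.5]]' 0.62
python3 -m handwheel '[[0,0,-0.04,0],[0,0,-0.09,-10.5],[0,0,-0.14,-21],[0,0,-0.19,-31.5],[0,0,-0.2,-42]]'
python3 -m handwheel '[[0,0,0,-10.5],[0,0,0,-21],[0,0,0,-31.5],[0,0,0,-42],[0,0,0,-45]]' 1
python3 -m handwheel '[[0,0.03,0,0],[0.015,0.055,0,0],[0.025,0.055,0,0],[0.025,0.055,0,0]]'
python3 - <<'E'
from h import *
s=read_state(); print(s["eef_pos"],s["eef_rot"])
c,im=snap("wrist","w11"); np.save("c11.npy",c,allow_pickle=True)
cv2.imwrite("pics/crop11.png",cv2.resize(im[50:320,160:480],(711,600)))
E
```

```text
clock: 84.78
eef_pos: [505.7, 58.4, 83.9]
eef_rot: [3.135, -0.005, 0.041]
wrist_force: [0.2, 0.8, -0.1]
finger_gap: 35.3
clock: 85.4
eef_pos: [505.5, 59.8, 287.4]
eef_rot: [3.13, -0.003, 0.78]
wrist_force: [0.6, -0.5, -0.8]
finger_gap: 35.5
clock: 86.02
eef_pos: [505.6, 59.8, 287.4]
eef_rot: [3.131, 0.006, 1.568]
wrist_force: [0.3, -1.6, -0.2]
finger_gap: 0.7
clock: 86.52
eef_pos: [560.2, 85.1, 287.7]
eef_rot: [3.131, 0.006, 1.569]
wrist_force: [0.2, -0.6, -0.6]
finger_gap: 0.4
[560.15796322  85.13353527 287.67175871] [3.13130787 0.00644522 1.56920846]
```

View pics/crop11.png

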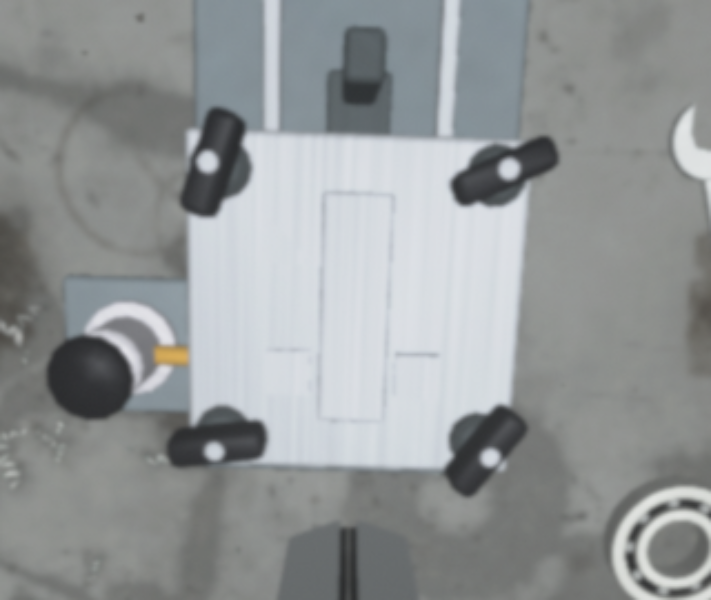

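```bash
python3 - <<'E'
from knob import *
c=np.load("c11.npy",allow_pickle=True).item()
gs={k:(160+x/2.222,50+y/2.222) for k,(x,y) in dict(A=(207,161),B=(509,169),C=(490,457),D=(214,451)).items()}
for k,v in knobs("pics/w11.png",c,gs,th=70,z=99).items(): print(k,*v)
p=plane(c,160+91/2.222,50+376/2.222,96); print("pump",p.round(1),"handle",plane(c,160+366/2.222,50+48/2.222,105).round(1)); p[2]=125; print(totool(p)[0].round(4))
E
```

```text
A [507.9 175.8] [510.3 175.2] 69.0 39.0 15.0
B [625.1 172.9] [623.1 172.7] 24.1 40.0 14.0
C [622.8  55.8] [619.6  59.1] 52.0 40.0 17.0
D [505.8  58.8] [506.5  62.8] 6.4 40.0 17.0
pump [455.6  90.6  96. ] handle [569.  215.4 105. ]
[ 0.0067 -0.1063  0.1617]
```

All four bars are about 133-137° from their starting angles, the carrier is still home, and the pump head is at (455.6, 90.6). Next is the plunger.

```bash
python3 -m handwheel '[[0.003,-0.05,0.02,0],[0.0067,-0.1,0.06,0],[0.0067,-0.106,0.11,0],[0.0067,-0.106,0.16,0],[0.0067,-0.106,0.16,0]]' 1
python3 -m handwheel '[[0,0,0,0],[0,0,0,0]]'
python3 k.py 455.6 90.6 104 90
```

```text
clock: 87.2
eef_pos: [454.0, 90.1, 125.0]
eef_rot: [3.136, 0.007, 1.569]
wrist_force: [-0.2, -0.8, 1.9]
finger_gap: 0.4
clock: 87.45
eef_pos: [454.8, 90.1, 126.8]
eef_rot: [3.133, 0.007, 1.569]
wrist_force: [0.1, -0.4, 0.2]
finger_gap: 0.3
d [0.0007 0.0006 0.0228] turn -0.1 j6 0.13 [3.133 0.007 1.569] 0.3
```

```bash
python3 -m handwheel '[[0,0,0.01,0],[0,0,0.02,0],[0,0,0.028,0],[0,0,0.033,0],[0,0,0.036,0]]'
python3 -m handwheel '[[0,0,0.002,0],[0,0,0.003,0],[0,0,0.003,0]]'
```

```text
clock: 88.08
eef_pos: [455.1, 89.9, 90.7]
eef_rot: [3.133, 0.007, 1.569]
wrist_force: [-1.1, 0.7, 7.0]
finger_gap: 0.2
clock: 88.45
eef_pos: [455.4, 90.0, 88.9]
eef_rot: [3.133, 0.007, 1.569]
wrist_force: [-9.7, -1.0, 24.6]
finger_gap: 0.6
```

The stop is clear: 24.6 N against the 8 N spring. I'll hold briefly, retract and check.

```bash
python3 -m handwheel '[[0,0,0,0],[0,0,0,0]]'
python3 -m handwheel '[[0,0,-0.01,0],[0,0,-0.03,0],[0,0,-0.08,0],[0,0,-0.13,0],[0,0,-0.18,0]]'
python3 -m handwheel '[[0,0.05,0,0],[0,0.1,0,0],[0,0.1,0,0],[0,0.1,0,0]]'
python3 - <<'E'
from h import *
s=read_state(); print(s["eef_pos"],s["eef_rot"],s["wrist_force"])
c,im=snap("wrist","w12"); c2,sc=snap("scene","sc12"); c3,sd=snap("side","sd12")
for n,(u,v) in dict(): pass
cv2.imwrite("pics/fin.png",np.hstack([cv2.resize(im[50:320,160:480],(400,338)),cv2.resize(sc[230:393,180:373],(400,338))]))
E
```

```text
clock: 88.7
eef_pos: [455.2, 90.0, 89.2]
eef_rot: [3.133, 0.007, 1.569]
wrist_force: [-5.9, 0.5, 10.0]
finger_gap: 0.3
clock: 89.32
eef_pos: [453.4, 91.2, 270.5]
eef_rot: [3.134, 0.007, 1.569]
wrist_force: [-0.7, 0.1, 0.6]
finger_gap: 0.6
clock: 89.82
eef_pos: [552.9, 91.0, 270.7]
eef_rot: [3.135, 0.007, 1.569]
wrist_force: [0.7, 0.1, 0.2]
finger_gap: 0.2
[552.89464562  90.98956624 270.68389042] [3.13476115 0.00695675 1.56873286] [0.72238682 0.08575589 0.22228632]
```

View pics/fin.png

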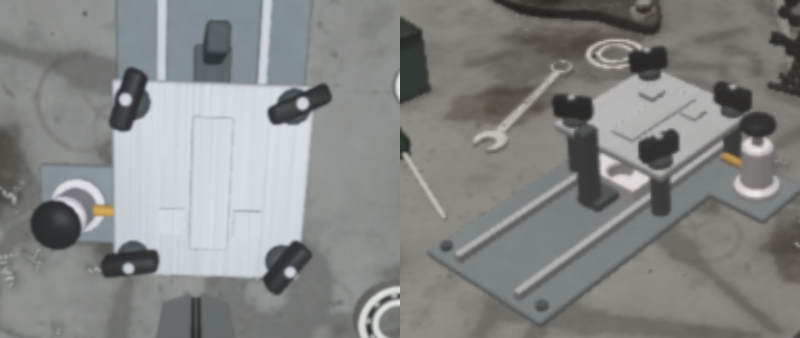

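The views show the plunger up, the plate seated, all bars at their end angles, the handle against the plate and the spanner untouched. Handing in.

```bash
python3 -c "
from cell import manip
print(manip.sign_off())"
```

```text
the job is handed in; nothing more can be done
None
```

I handed the job in at about 90 s of the 210 s allowed. All the steps were carried out in order, and no verdict was reported back.

**What I did**
1. Drew the carrier out to its stop. The first pull closed on nothing because the fingers shut slowly, so I went back and gripped again.
2. Seated the three steel cartridges in sockets 1–3. I left the yellow and green look-alikes alone.
3. Pushed the carrier home to its stop, with 18 N of push-back.
4. Turned knobs A, C, B, D about 70° each, then A, C, B, D to the stop. The moment at each stop was 0.5–0.8 N m.
5. Pressed the plunger to its stop (25 N against the spring) and let it spring back.

**Last checks**
- **Cartridges:** before the slide home they measured within about 1 mm of the socket centres and at full depth.
- **Carrier:** the handle stayed at its home place after the knobs were tight. The camera put it about 1.5 mm short of my estimate, inside the 5 mm allowed.
- **Knobs:** the final camera angles gave 133–137° of turn. Knob A read lowest at about 133° (2.32 rad, against the 2.28 rad needed). The tool angle and stop moment put it nearer 136°, so the image was probably a few degrees off.
- **Plunger and plate:** in the last view the plunger was up and the plate looked seated. I judged the plate level only from that view and from all four stops, not by measuring it.
- **Bystanders:** the spanner looked unmoved in the last view. I never worked near the elbow and did not look at it again.

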